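# Hang the washed spatula and fork on the draining carriage

## Task

First slide the draining carriage along its rail right up against the end stop, so that its pegs stand over the drip tray; only then take the two tools that have an eye out of the caddy and hang each by its eye on a peg, the long spatula on the tall peg and the short fork on the low one. Leave the tools hanging freely at rest with the carriage still against the stop. The scraper without an eye stays in its slot, and the flask, the reagent bottle and the tip box stay where they stand.

Things in the scene. Friction and masses are not known exactly. Their poses are not given: they have to be found in the camera images.
- rack: Draining rack, fixed: white base 150 (x) x 370 (y) x 12 mm with an aluminium rail along y at x = +45 mm, a steel drip tray in front of the rail (x -72 to +32, y -10 to +155 mm, rim 28 mm above the bench) and a dark stop block, 62 mm high, at the rail's +y end. Origin: centre of its underside. Its pegs point along its -x. On either side of the bench, turned up to 0.25 rad.
- carriage (a joint): Travel (m) of the carriage along the rack's +y: 0 at the -y end, 0.12 hard against the end stop; starts between 0 and 0.06. About 3 N of friction; stays where left. The carriage is an aluminium bar 36 x 200 mm, top 48 mm above the bench, with a knob at its -y end and two bent steel rods (the pegs) standing on it.
- knob (a point): Grip point of the carriage's knob, 104 mm above the bench, axes as the rack's. The knob is an upright black cylinder, 24 mm diameter, from 86 to 116 mm above the bench, on a 10 mm stem. The low peg's rod stands 70 mm to its +y.
- peg_low (a point): Middle of the low peg, on its axis, 134 mm above the bench; axes as the rack's. The peg is the bent-over top of an upright steel rod, 7 mm diameter, 55 mm long: from the rod's top (27 mm to +x, 7 mm lower) it rises at 15 degrees (0.26 rad) towards -x to its free tip (27 mm to -x, 7 mm higher). Nothing stands above the pegs.
- peg_high (a point): Middle of the tall peg, on its axis, 194 mm above the bench, 80 mm to +y of the low peg; same shape, size and axes as the low peg.
- caddy: White caddy, fixed: block 60 (x) x 240 (y) x 50 mm high with three slots in a row along y, at y = -75, 0, +75 mm, each 10 (x) x 42 mm (y), 40 mm deep (slot floor 10 mm above the bench). Origin: centre of its underside. One tool stands in each slot, in any order, flat faces towards the caddy's +x and -x.
- spatula: Long flat steel spatula standing in a slot, blade down, eye up: 175 mm tall, 5 mm thick (its x), 36 mm wide (its y) at head and blade, 20 mm between (60 to 112 mm up). Origin: centre of its lower end, z up towards the eye. Eye: round 19 mm hole through the thickness, 140 mm above the lower end, 35 mm below the top; grip the flat head above it. About 0.15 kg.
- spatula_eye (a point): Centre of the spatula's eye (19 mm hole, its axis is the spatula's x). 35 mm below the top end.
- fork: Short flat steel fork, two straight tines, standing in a slot tines down, eye up: 118 mm tall, 5 mm thick (its x), 36 mm wide (its y). Origin: centre of its lower end, z up. Head as the spatula's: round 19 mm eye 83 mm above the lower end, 35 mm below the top. About 0.1 kg.
- fork_eye (a point): Centre of the fork's eye (19 mm hole, its axis is the fork's x). 35 mm below the top end.
- scraper: Flat steel scraper without an eye, 145 mm tall, 5 mm thick, 22 mm wide above and 36 mm at its blade, standing in the third slot; stays there. Origin: centre of its lower end.
- flask: Conical glass flask, 68 mm wide at its foot, 95 mm tall, near the caddy; not to be moved. Origin: centre of its underside.
- reagent: Amber bottle, 54 mm diameter, about 110 mm tall, near the caddy; not to be moved. Origin: centre of its underside.
- tipbox: Pipette tip box with an orange top, 80 (x) x 115 (y) x 57 mm tall, standing close in front of the rack (on its -x side); not to be moved. Origin: centre of its underside.
There are look-alikes about, which are no part of the job. Leave any purple look-alike of the spatula alone. What is shaped like the fork but red is not meant.

How it is judged:
By the outcome, as a careful person would: the job done as asked, in the order asked, and still so for the second after the job is handed in, with the robot touching nothing.
It also fails if it takes over 72 s, if anything falls off the work surface, if the arm or the gripper's body presses on something with over 40 N, if the wrist force passes 120 N, or if a joint passes its speed limit or range.

## Robot

A 6-joint arm with a two-finger parallel gripper is mounted at the origin on the work surface. World frame = base frame: x ahead of the robot, y to its left, z up, the work surface at z = 0. Lengths are in mm, angles in rad, forces in N, time in s.
With the tool pointing down it reaches from about 350 to 925 mm from the base axis. Payload 6.4 kg.
Tool frame: the origin (TCP) lies at the very end of the fingers, on their centre line; the grasp point (between the pads) lies 19 mm behind it; z points along the fingers, y is the line along which they close (so a half turn about z gives the same grasp; the last joint's range is limited). The gripper opens to 94 mm and grips with 3 to 60 N. Pads are 16 mm wide; open, the fingers measure 119 mm over their backs; the gripper's body (75 mm by 177 mm) begins 78 mm behind the grasp point.
Start: joints at [0.969, 0.245, 1.558, -0, 1.339, -0.174], TCP at [269.664, 591.435, 176.155] pointing down, gripper open.
Joint ranges: [-3.13, 3.13], [-1.02, 2.26], [0.13, 2.54], [-0.95, 4.09], [0.21, 2.88], [-2.74, 2.74]. Speed limits (rad/s): [2.57, 2.57, 3.14, 3.14, 3.14, 3.14].

## Interface

Orientations are given as a unit quaternion [x, y, z, w].
In Python, from station import robot, eyes gives the robot as it stands.
- The arm moves only by the shell command python3 -m creep 'ROWS' [FORCE]. ROWS is JSON, a list of rows, each an object of numbers: "claw": the opening, from 0 (shut) to 1 (fully open); "dx", "dy", "dz": the shift along the tool's x, y, z in cm; "ax", "ay", "az": the turn, a rotation vector about the tool's x, y, z in rad. In form: [{"claw": .., "dx": .., "dy": .., "dz": .., "ax": .., "ay": .., "az": ..}, ...]. A call has 1 to 5 rows; each row is the pose to reach, as a shift and turn from the pose commanded when the call began, along the tool's axes at that moment; what a row does not reach only later rows make up. A row lasts 1/10 s, in which the tool goes at most 50 mm and 8.59 degrees, less where a joint would pass 70% of its speed; a pose out of reach is approached as far as the arm can. A call with a gripper value outside its range is refused whole. The fingers move at their own pace and stop on an object; FORCE is the grip in N (left out, the last holds). Time passes only in rows, so rows that repeat a pose let the fingers close. It gives the time, the measured TCP pose, the force, the opening and the grip force at its end, in the units of the state.
- robot.sense(): the state, without advancing time (a new reading comes with each control period).
- eyes.grab_frame(name): name is "side" or "top"; returns the picture (480x640x3 uint8, red, green, blue); there is no depth.
- eyes.camera_params(name): a dict with "intrinsics" (3x3 intrinsics, pixels), "k1" (the pictures are not rectified: a ray, as slopes to the right and down, at radius r is drawn at 1 + k1 r^2 times it, then the intrinsics apply), "pose" (4x4, takes a point from camera to world coordinates). Camera axes: x right, y up, looking along -z (the intrinsics and any distortion apply to the point x, -y, -z); pixel columns grow to the right and rows downward; lengths in mm; the calibration is good to about 2 mm. A picture is of the moment at which its call begins. camera_params takes no time and is no camera call.
- robot.sign_off(): hands the job in; it is judged then, once.
The state is a dict: "time_s": time; "joint_pos": joint angles; "dq": joint speeds; "joint_torque": joint torques, N m; "ee_pos": TCP position; "tool_rot": TCP orientation; "ft_force": force on the tool from outside, world axes, zero at the start; "moment": the same for the moment, N m; "width": opening from 0.0 (shut) to 1.0 (fully open); "gripper_force": force on a finger pad.
Only numpy, scipy, OpenCV 4.12 (cv2) and the standard library are available. Lean on these libraries where they do the work, as an engineer would, in place of code of your own. Each camera call takes 0.05 s, during which the arm holds its last target. There are 200 camera calls.

## Working session

There is one attempt and no reset: what is moved stays moved. The work goes in short steps, Python scripts to look and compute and a shell command to move; the robot and the scene stay as the last step left them, time stands still between calls to the robot, and variables do not carry over. Pictures are saved under pics/ and viewed, at most 10 in all, crops included, and the job is handed in when it is done.

```bash
ls; mkdir -p pics; python3 - <<'E'
from station import robot, eyes
import cv2
for n in ("side","top"):
    im=eyes.grab_frame(n); cv2.imwrite(f"pics/{n}0.png",im[:,:,::-1])
    p=eyes.camera_params(n); print(n,p)
print(robot.sense())
E
```

```text
pics
side {'intrinsics': array([[532.97314258,   0.        , 307.43588496],
       [  0.        , 532.97314258, 237.50983559],
       [  0.        ,   0.        ,   1.        ]]), 'k1': 0.020341732324188802, 'pose': array([[-9.52213724e-01,  2.01262267e-01, -2.29744476e-01,
         3.23674577e+02],
       [-3.04862207e-01, -6.72227129e-01,  6.74662672e-01,
         6.66242609e+02],
       [-1.86563305e-02,  7.12463463e-01,  7.01461157e-01,
         8.33804539e+02],
       [ 0.00000000e+00,  0.00000000e+00,  0.00000000e+00,
         1.00000000e+00]])}
top {'intrinsics': array([[464.66700138,   0.        , 321.65866787],
       [  0.        , 464.66700138, 243.61498627],
       [  0.        ,   0.        ,   1.        ]]), 'k1': -0.07614141572841783, 'pose': array([[ 2.58823159e-02,  9.97379782e-01, -6.75549908e-02,
         4.64493600e+02],
       [-9.99466436e-01,  2.71648605e-02,  1.81359886e-02,
         9.75526962e+00],
       [ 1.99235902e-02,  6.70495444e-02,  9.97550705e-01,
         1.21172844e+03],
       [ 0.00000000e+00,  0.00000000e+00,  0.00000000e+00,
         1.00000000e+00]])}
{'time_s': 0.1, 'joint_pos': array([ 9.68889146e-01,  2.45710556e-01,  1.55888425e+00,  4.24175011e-05,
        1.33870345e+00, -1.74151014e-01]), 'dq': array([-0.00159062, -0.00256974, -0.00103951, -0.00050506, -0.00156853,
        0.00065829]), 'joint_torque': array([-3.13674500e-04, -4.16909802e+01, -3.15528417e+01,  6.86360034e-02,
        3.09363543e-02, -5.81243785e-05]), 'ee_pos': array([269.31536526, 590.93737823, 175.18136417]), 'tool_rot': array([ 2.12255915e-01,  9.77213743e-01, -7.81593137e-04, -3.41771703e-04]), 'ft_force': array([-0.30448407, -0.04477878, -0.28326288]), 'moment': array([-0.00966898, -0.01761378, -0.04989887]), 'gripper_force': 0.0, 'width': 1.0014108652438083}
```

View pics/side0.png

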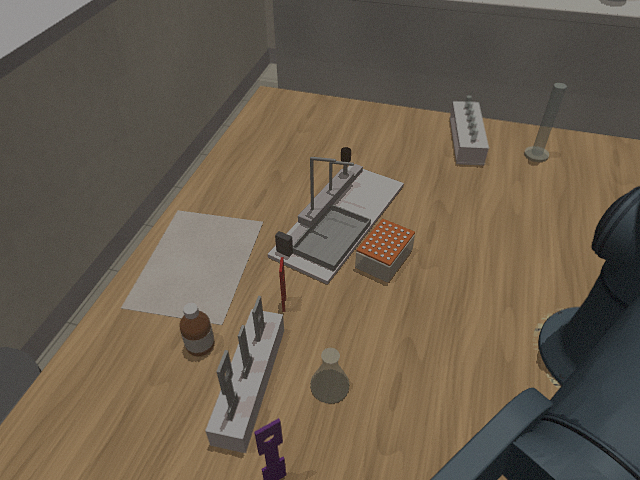

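View pics/top0.png

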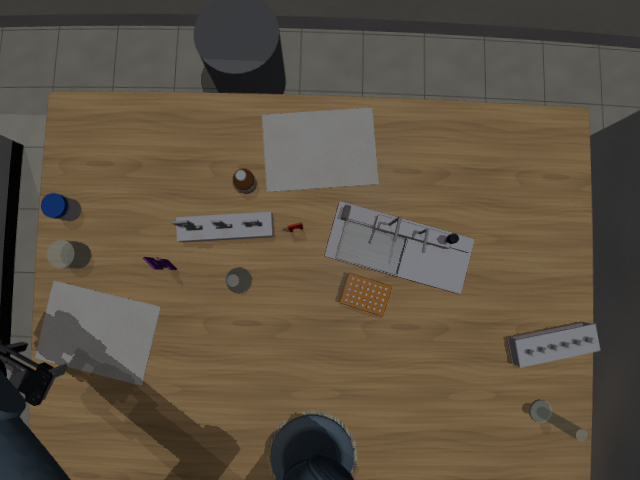

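The side view shows the rack (270–405, 160–275), knob (346,155), caddy (210–285, 300–450), tip box (385,248), flask (330,378) and bottle (197,332). There are two look-alikes, a red fork (283,285) and a purple spatula (270,450). The top view shows the same: rack (330–470, 205–290), caddy (175–272, 212–240). I'll enlarge crops of both next.

```bash
python3 - <<'E'
import cv2, numpy as np
s=cv2.imread("pics/side0.png"); t=cv2.imread("pics/top0.png")
def c(im,x,y,w,h,k):
    o=cv2.resize(im[y:y+h,x:x+w],None,fx=k,fy=k,interpolation=cv2.INTER_CUBIC)
    o=cv2.convertScaleAbs(o,alpha=1.5)
    for i in range(0,w,10):
        cv2.line(o,(i*k,0),(i*k,8 if (x+i)%50 else 20),(0,255,255),1)
        if (x+i)%20==0: cv2.putText(o,str(x+i),(i*k,20),0,.35,(0,255,255))
    for i in range(0,h,10):
        cv2.line(o,(0,i*k),(8,i*k),(0,255,255),1)
        if (y+i)%20==0: cv2.putText(o,str(y+i),(0,i*k),0,.35,(0,255,255))
    return o
A=np.hstack([c(s,200,290,100,150,4),c(s,260,140,100,150,4)]); cv2.imwrite("pics/c_side.png",A)
B=np.vstack([c(t,160,180,160,60,5),c(t,320,195,160,60,5)]); cv2.imwrite("pics/c_top.png",B)
E
```

```text
(no output)
```

View pics/c_side.png

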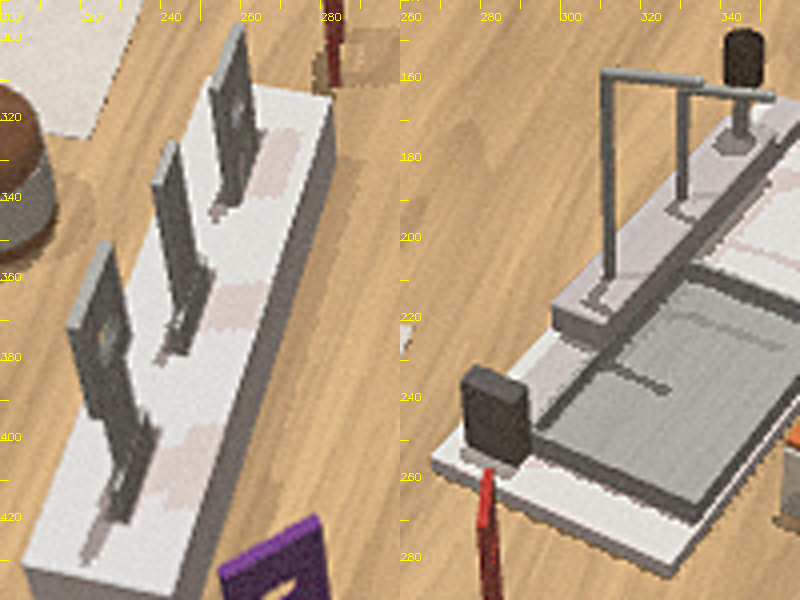

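View pics/c_top.png

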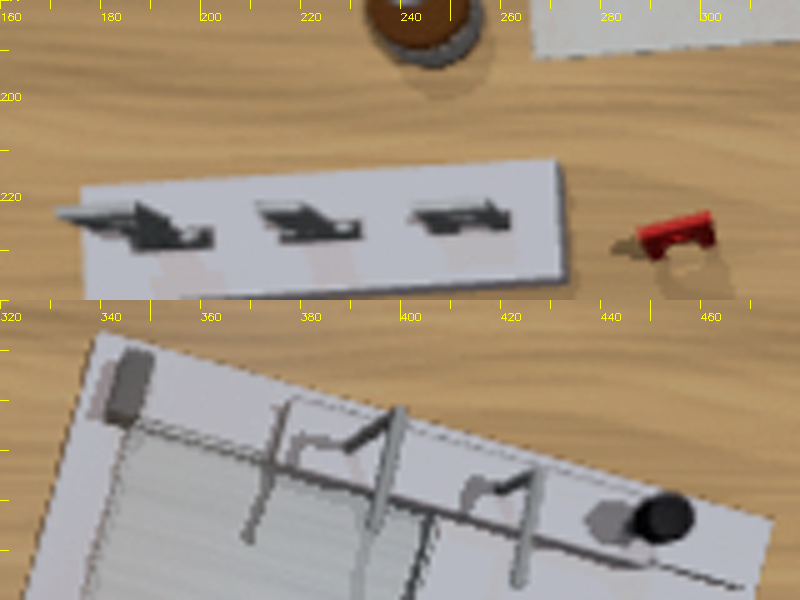

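Tools in the caddy, with side-view pixels:
- Nearest slot (226,372): long, wide head with an eye, so this is the spatula.
- Middle slot (241,345): narrow with no eye, so this is the scraper.
- Far slot (259,318): short with an eye, so this is the fork.

The red fork (282,280) and purple spatula (270,440) stand outside the caddy and aren't meant. The enlarged crop confirms this.

```bash
cat > h.py <<'E'
import numpy as np, cv2
from station import robot, eyes
P={n:eyes.camera_params(n) for n in("side","top")}
def ray(n,uv):
    p=P[n];K=np.array(p["intrinsics"]);d=np.array([(uv[0]-K[0,2])/K[0,0],(uv[1]-K[1,2])/K[1,1]]);s=d.copy()
    for _ in range(20): s=d/(1+p["k1"]*(s@s))
    T=np.array(p["pose"]);v=T[:3,:3]@np.array([s[0],-s[1],-1]);return T[:3,3],v/np.linalg.norm(v)
def tri(a,b):
    o1,v1=ray("side",a);o2,v2=ray("top",b)
    A=np.c_[v1,-v2];t=np.linalg.lstsq(A,o2-o1,rcond=None)[0]
    p,q=o1+t[0]*v1,o2+t[1]*v2;return (p+q)/2,np.linalg.norm(p-q)
def plane(n,uv,z):
    o,v=ray(n,uv);return o+v*(z-o[2])/v[2]
def proj(n,X):
    p=P[n];T=np.array(p["pose"]);c=T[:3,:3].T@(np.asarray(X,float)-T[:3,3]);s=np.array([c[0],-c[1]])/-c[2]
    s=s*(1+p["k1"]*(s@s));K=np.array(p["intrinsics"]);return s*[K[0,0],K[1,1]]+[K[0,2],K[1,2]]
E
python3 - <<'E'
from h import *
np.set_printoptions(precision=1,suppress=True)
for n,a,b in [("knobtop116",(346,149),(453.6,238)),("lowtip141",(353,164.25),(423.6,252)),("lowbend127",(330.5,163),(427,229)),
 ("highbend187",(311.75,158.5),(400,217)),("lowfoot",(330.5,192),(420,234)),("highfoot48",(313,211),(389,224.5)),
 ("cad1",(252.5,309.5),(271.4,212)),("cad2",(282.75,314.25),(273.4,236)),("cad3",(205.5,430.75),(176,217.4)),("cad4",(243.75,439.5),(177,240.7)),
 ("spat top L",(217.5,372.5),(171.5,222)),("spat top R",(226.2,350.7),(187,221)),("fork top R",(259.5,297),(259,221)),("fork top L",(252.5,312.5),(243,221)),
 ("scr topL",(238.5,336),(211.5,221)),("scr topR",(244,326),(221,221))]:
    X,e=tri(a,b);print(n,X,"gap %.1f"%e)
print("rack",[plane("top",u,12)[:2] for u in [(339.4,201.6),(474,239),(462,292),(325,257)]])
print("rackside",[plane("side",u,12)[:2] for u in [(268,255),(328,281.5)]])
print("cadtop z50",[plane("top",u,50)[:2] for u in [(176,217.4),(271.4,212),(273.4,236)]])
print("stop top z62",[plane("top",u,62)[:2] for u in [(345.8,204.8),(350.8,206),(345.5,220)]])
print("flask,reag,tip",plane("side",(330,385),0)[:2],plane("side",(199,345),0)[:2],[plane("top",u,57)[:2] for u in[(347,274),(391,288),(384,316),(341,302)]])
E
```

```text
knobtop116 [ 561.3 -325.3  116.8] gap 1.3
lowtip141 [ 525.4 -248.2  136.2] gap 2.5
lowbend127 [ 580.3 -260.   119.8] gap 0.2
highbend187 [ 598.9 -183.1  182.1] gap 0.3
lowfoot [ 577.8 -262.5   34.8] gap 4.3
highfoot48 [ 597.5 -181.8   39.5] gap 0.3
cad1 [621.  117.9  44.4] gap 1.8
cad2 [562.  111.3  44. ] gap 5.1
cad3 [600.9 358.5  47.8] gap 2.7
cad4 [541.  353.3  45.5] gap 0.2
spat top L [574.9 328.5 180. ] gap 2.6
spat top R [577.6 293.2 181.5] gap 1.9
fork top R [590.4 140.1 118. ] gap 4.7
fork top L [588.5 177.3 121.7] gap 3.8
scr topL [582.5 245.2 150. ] gap 2.0
scr topR [583.  223.7 147.4] gap 1.2
rack [array([656.8, -55.5]), array([ 568.8, -412.2]), array([ 429.4, -381. ]), array([511.3, -21.6])]
rackside [array([657.2, -49.5]), array([514.2, -15.1])]
cadtop z50 [array([599.4, 357.3]), array([619.4, 117.1]), array([559., 110.])]
stop top z62 [array([641.2, -68.9]), array([638.5, -81.5]), array([602.9, -69. ])]
flask,reag,tip [447.8 200.9] [703. 193.] [array([468.8, -76.1]), array([ 436.7, -186.6]), array([ 367.1, -170.5]), array([399.2, -62.9])]
```

```bash
python3 - <<'E'
from h import *
np.set_printoptions(precision=1,suppress=True)
d={"knobtop":((346,149),(453.6,238),116),"lowtip":((353,164.25),(423.6,252),141),"lowbend":((330.5,163),(427,229),127),"highbend":((311.75,158.5),(400,217),187),
"hightip":((335.5,160.25),None,201),"lowfoot":((330.5,190),(420,234),48),"highfoot":((313,209.5),(389,224.5),48),"carfrontOut":((298,216.5),(378,215),48),
"rackA":((268,255),(339.4,201.6),12),"rackB":((328,281.5),(325,257),12),
"stopA":((276.5,234.3),(346,205),62),
"cad1":((252.5,309.5),(271.4,212),50),"cad2":((282.75,314.25),(273.4,236),50),"cad3":((205.5,430.75),(176,217.4),50),"cad4":((243.75,439.5),(177,240.7),50),
"spL":((217.5,372.5),(171.5,222),185),"spR":((226.2,350.7),(187,221),185),"fkR":((259.5,297),(259,221),128),"fkL":((252.5,312.5),(243,221),128),
"spEye":((226.5,374),None,150),"fkEye":((259.5,317),None,93)}
ex,ey=np.array([.971,-.238]),np.array([.238,.971]);C=np.array([541.6,-217.6])
for n,(a,b,z) in d.items():
    A=plane("side",a,z)[:2];B=plane("top",b,z)[:2] if b else A*np.nan
    m=np.nanmean([A,B],0)-C
    print(n,A,B,A-B,"rackframe",np.array([m@ex,m@ey]))
E
```

```text
knobtop [ 562.2 -326.2] [ 560.8 -325.7] [ 1.5 -0.6] rackframe [  45.1 -100.5]
lowtip [ 525.2 -241.7] [ 523.9 -247.3] [1.3 5.6] rackframe [-10.2 -30.1]
lowbend [ 577.8 -250.6] [ 579.4 -258.2] [-1.6  7.6] rackframe [ 44.7 -26.9]
highbend [ 597.  -176.6] [ 598.2 -182.2] [-1.2  5.5] rackframe [45.3 50.4]
hightip [ 544.2 -166. ] [nan nan] [nan nan] rackframe [-9.8 50.7]
lowfoot [ 577.7 -253.6] [ 574.5 -259.9] [3.2 6.2] rackframe [ 42.8 -29.8]
highfoot [ 596.2 -177.5] [ 596.4 -180.4] [-0.2  3. ] rackframe [43.9 50.5]
carfrontOut [ 620.9 -146.1] [ 619.7 -152.1] [1.1 6. ] rackframe [60.1 85.3]
rackA [657.2 -49.5] [656.8 -55.5] [0.4 6. ] rackframe [ 72.7 187.8]
rackB [514.2 -15.1] [511.3 -21.6] [2.9 6.4] rackframe [-75.4 186.6]
stopA [641.  -66.7] [640.7 -69.5] [0.3 2.8] rackframe [ 60.8 168.8]
cad1 [619.8 122. ] [619.4 117.1] [0.4 4.9] rackframe [ -4.5 345.9]
cad2 [562.6 116. ] [559. 110.] [3.7 6. ] rackframe [-60.  325.6]
cad3 [601.4 359.7] [599.4 357.3] [2.1 2.4] rackframe [-80.  573.4]
cad4 [539.9 355.1] [540.6 351.9] [-0.7  3.2] rackframe [-137.2  554.2]
spL [574.2 331.4] [573.1 326.5] [1.1 4.9] rackframe [-98.9 538.3]
spR [577.2 295.4] [576.3 291.9] [0.9 3.5] rackframe [-87.6 504.8]
fkR [589.  147.9] [587.  138.2] [2.  9.7] rackframe [-40.8 361.3]
fkL [588. 182.] [586.  175.7] [2.1 6.2] rackframe [-50.3 395.7]
spEye [574.2 311.7] [nan nan] [nan nan] rackframe [-94.4 521.7]
fkEye [585.9 163.4] [nan nan] [nan nan] rackframe [-47.6 380.5]
```

```bash
cat >> h.py <<'E'
from scipy.spatial.transform import Rotation as Rn
def rel(X,ang):
    "shift cm / turn in tool axes from the present pose to TCP X, pointing down, closing axis at ang deg"
    s=robot.sense();R=Rn.from_quat(s["tool_rot"]);a=np.radians(ang)
    best=None
    for k in(0,np.pi):
        y=np.array([np.cos(a+k),np.sin(a+k),0]);z=np.array([0,0,-1.]);T=np.c_[np.cross(y,z),y,z]
        v=(R.inv()*Rn.from_matrix(T)).as_rotvec()
        if best is None or np.linalg.norm(v)<np.linalg.norm(best): best=v
    d=R.inv().apply(np.array(X)-s["ee_pos"])/10
    print("d",d.round(2),"a",best.round(3),"at",s["ee_pos"].round(1),"F",s["ft_force"].round(1),"w",round(s["width"],3),"t",s["time_s"],"j",s["joint_pos"].round(2))
E
python3 -c "
from h import *
rel([400,300,260],20);rel([558,-327,150],-13.8)"
```

```text
d [-23.96 -21.07  -8.45] a [-0.002  0.     0.794] at [269.3 590.9 175.2] F [-0.3 -0.  -0.3] w 1.001 t 0.1 j [ 0.97  0.25  1.56  0.    1.34 -0.17]
d [-64.35 -71.54   2.62] a [-2.000e-03  1.000e-03  1.384e+00] at [269.3 590.9 175.2] F [-0.3 -0.  -0.3] w 1.001 t 0.1 j [ 0.97  0.25  1.56  0.    1.34 -0.17]
```

```bash
python3 -m creep '[{"claw":1,"dx":-2,"dy":-2,"dz":-5,"az":0.1},{"claw":1,"dx":-24,"dy":-21,"dz":-8.5,"az":0.79},{"claw":1,"dx":-24,"dy":-21,"dz":-8.5,"az":0.79},{"claw":1,"dx":-24,"dy":-21,"dz":-8.5,"az":0.79},{"claw":1,"dx":-24,"dy":-21,"dz":-8.5,"az":0.79}]'; python3 -c "
from h import *
rel([500,-200,260],0);rel([558,-327,260],-13.8)"
```

```text
d [-53.8  -62.41  -8.4 ] a [-2.000e-03  1.000e-03  1.143e+00] at [269.3 590.9 175.2] F [-0.3 -0.  -0.3] w 1.001 t 0.1 j [ 0.97  0.25  1.56  0.    1.34 -0.17]
d [-64.34 -71.56  -8.38] a [-2.000e-03  1.000e-03  1.384e+00] at [269.3 590.9 175.2] F [-0.3 -0.  -0.3] w 1.001 t 0.1 j [ 0.97  0.25  1.56  0.    1.34 -0.17]schema error: expected keys claw, dx, dy, dz, ax, ay, az
```

```bash
python3 -m creep '[{"claw":1,"dx":-2,"dy":-2,"dz":-5,"ax":0,"ay":0,"az":0.1},{"claw":1,"dx":-24,"dy":-21,"dz":-8.5,"ax":0,"ay":0,"az":0.79},{"claw":1,"dx":-24,"dy":-21,"dz":-8.5,"ax":0,"ay":0,"az":0.79},{"claw":1,"dx":-24,"dy":-21,"dz":-8.5,"ax":0,"ay":0,"az":0.79},{"claw":1,"dx":-24,"dy":-21,"dz":-8.5,"ax":0,"ay":0,"az":0.79}]'; python3 -c "
from h import *
rel([400,300,260],20);rel([500,-200,260],0);rel([558,-327,260],-13.8)"
```

```text
time_s: 0.6
ee_pos: [360.9, 386.5, 247.4]
tool_rot: [0.537, 0.844, -0.0, -0.0]
ft_force: [0.6, 0.9, -0.1]
width: 1.003
gripper_force: 0.0
d [-9.49 -0.12 -1.26] a [-0.     0.     0.088] at [360.9 386.5 247.4] F [ 0.6  0.9 -0.1] w 1.003 t 0.6 j [ 0.61 -0.09  1.79 -0.    1.45  0.17]
d [-59.02 -12.25  -1.24] a [-0.     0.     0.437] at [360.9 386.5 247.4] F [ 0.6  0.9 -0.1] w 1.003 t 0.6 j [ 0.61 -0.09  1.79 -0.    1.45  0.17]
d [-72.98 -12.37  -1.24] a [-0.     0.     0.678] at [360.9 386.5 247.4] F [ 0.6  0.9 -0.1] w 1.003 t 0.6 j [ 0.61 -0.09  1.79 -0.    1.45  0.17]
```

```bash
python3 -m creep '[{"claw":1,"dx":-73,"dy":-12.4,"dz":-1.2,"ax":0,"ay":0,"az":0.68},{"claw":1,"dx":-73,"dy":-12.4,"dz":-1.2,"ax":0,"ay":0,"az":0.68},{"claw":1,"dx":-73,"dy":-12.4,"dz":-1.2,"ax":0,"ay":0,"az":0.68},{"claw":1,"dx":-73,"dy":-12.4,"dz":-1.2,"ax":0,"ay":0,"az":0.68},{"claw":1,"dx":-73,"dy":-12.4,"dz":-1.2,"ax":0,"ay":0,"az":0.68}]'; python3 -c "
from h import *
rel([558,-327,260],-13.8)"
```

```text
time_s: 1.1
ee_pos: [428.5, 145.8, 251.4]
tool_rot: [0.787, 0.617, 0.0, 0.0]
ft_force: [0.5, 0.9, -1.0]
width: 1.004
gripper_force: 0.0
d [-42.82  23.87  -0.86] a [ 0. -0. -0.] at [428.5 145.8 251.4] F [ 0.5  0.9 -1. ] w 1.004 t 1.1 j [ 0.08 -0.3   1.95  0.    1.49  0.32]
```

```bash
python3 -m creep '[{"claw":1,"dx":-42.8,"dy":23.9,"dz":-0.8,"ax":0,"ay":0,"az":0},{"claw":1,"dx":-42.8,"dy":23.9,"dz":-0.8,"ax":0,"ay":0,"az":0},{"claw":1,"dx":-42.8,"dy":23.9,"dz":-0.8,"ax":0,"ay":0,"az":0},{"claw":1,"dx":-42.8,"dy":23.9,"dz":-0.8,"ax":0,"ay":0,"az":0},{"claw":1,"dx":-42.8,"dy":23.9,"dz":-0.8,"ax":0,"ay":0,"az":0}]'; python3 -m creep '[{"claw":1,"dx":-20,"dy":11,"dz":0,"ax":0,"ay":0,"az":0},{"claw":1,"dx":-20,"dy":11,"dz":0,"ax":0,"ay":0,"az":0},{"claw":1,"dx":-20,"dy":11,"dz":0,"ax":0,"ay":0,"az":0},{"claw":1,"dx":-20,"dy":11,"dz":0,"ax":0,"ay":0,"az":0},{"claw":1,"dx":-20,"dy":11,"dz":0,"ax":0,"ay":0,"az":0}]';python3 -c "
from h import *
rel([561,-326,140],-13.8)"
```

```text
time_s: 1.6
ee_pos: [495.7, -95.1, 255.5]
tool_rot: [0.786, 0.618, 0.0, -0.0]
ft_force: [1.6, -0.2, 0.5]
width: 0.998
gripper_force: 0.0
time_s: 2.1
ee_pos: [555.6, -316.5, 254.5]
tool_rot: [0.787, 0.618, -0.0, -0.001]
ft_force: [-0.0, 1.2, -0.7]
width: 0.998
gripper_force: 0.0
d [-0.8   0.77 11.45] a [-0.001 -0.     0.001] at [ 555.6 -316.5  254.5] F [-0.   1.2 -0.7] w 0.998 t 2.1 j [-0.69  0.17  1.5  -0.    1.47 -0.46]
```

```bash
python3 -m creep '[{"claw":1,"dx":-0.8,"dy":0.8,"dz":5,"ax":0,"ay":0,"az":0},{"claw":1,"dx":-0.8,"dy":0.8,"dz":9,"ax":0,"ay":0,"az":0},{"claw":1,"dx":-0.8,"dy":0.8,"dz":11.5,"ax":0,"ay":0,"az":0},{"claw":1,"dx":-0.8,"dy":0.8,"dz":11.5,"ax":0,"ay":0,"az":0},{"claw":1,"dx":-0.8,"dy":0.8,"dz":11.5,"ax":0,"ay":0,"az":0}]';python3 - <<'E'
from h import *
rel([561,-326,85],-13.8)
s=robot.sense();R=Rn.from_quat(s["tool_rot"]);p=s["ee_pos"]
o=[]
for n in P:
    im=eyes.grab_frame(n)[:,:,::-1].copy();cv2.imwrite(f"pics/{n}1.png",im)
    c=proj(n,p);x0,y0=int(c[0])-50,int(c[1])-70
    o.append((cv2.convertScaleAbs(cv2.resize(im[y0:y0+150,x0:x0+100],None,fx=4,fy=4,interpolation=2),alpha=1.5)))
    print(n,x0,y0)
    for k in(-59.5,-47,0,47,59.5):
        q=(proj(n,p+R.apply([0,k,0]))-[x0,y0])*4;print(k,q.round(0)); cv2.circle(o[-1],tuple(int(v) for v in q),2,(0,0,255),-1)
cv2.imwrite("pics/g1.png",np.hstack(o))
E
```

```text
time_s: 2.6
ee_pos: [561.8, -322.9, 141.0]
tool_rot: [0.786, 0.619, -0.0, -0.0]
ft_force: [-0.4, -0.6, 0.9]
width: 1.0
gripper_force: 0.0
d [-0.32  0.    5.6 ] a [-0.    -0.     0.004] at [ 561.8 -322.9  141. ] F [-0.4 -0.6  0.9] w 1.0 t 2.6 j [-0.7   0.27  1.59  0.    1.28 -0.46]
side 296 70
-59.5 [295. 313.]
-47 [275. 307.]
0 [201. 283.]
47 [129. 260.]
59.5 [110. 254.]
top 405 166
-59.5 [178. 381.]
-47 [184. 360.]
0 [203. 283.]
47 [221. 206.]
59.5 [226. 185.]
```

View pics/g1.png

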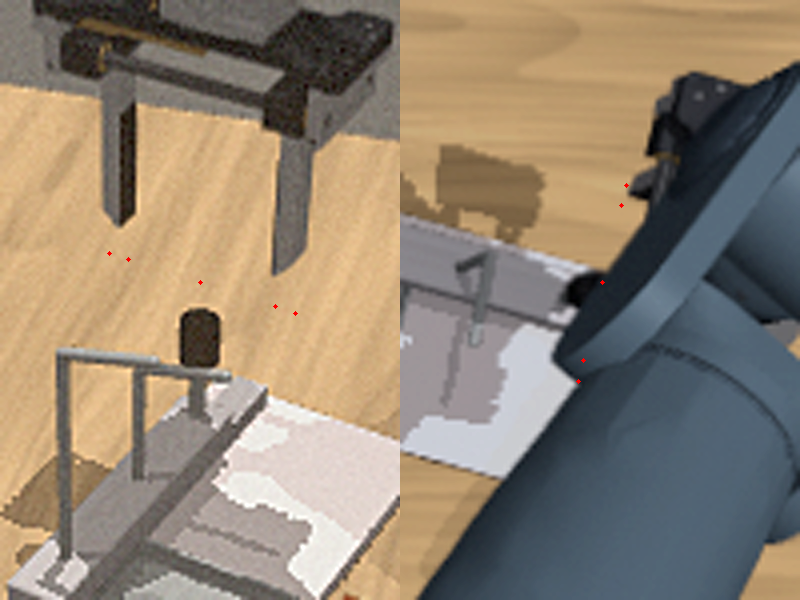

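The crop shows the fingertips at about (122,225) and (275,270). That's roughly 10 px higher than projected, so before trusting it I'll check whether the arm had settled.

```bash
python3 - <<'E'
from h import *
s=robot.sense();R=Rn.from_quat(s["tool_rot"]);p=s["ee_pos"];print(p,s["dq"].round(3),s["time_s"])
n="side"
im=eyes.grab_frame(n)[:,:,::-1].copy();cv2.imwrite("pics/side2.png",im)
o=cv2.imread("pics/side1.png");print("diff",cv2.absdiff(o,im).max(axis=2)[60:200,290:400].mean())
o=[]
for im in(cv2.imread("pics/side1.png"),im):
    x0,y0=296,70;c=cv2.convertScaleAbs(cv2.resize(im[y0:y0+150,x0:x0+100],None,fx=4,fy=4,interpolation=2),alpha=1.5)
    for k in(-47,47):
      for w in (-8,8):
        for h in (0,-97):
            q=(proj(n,p+R.apply([w,k,h]))-[x0,y0])*4;cv2.circle(c,tuple(int(v) for v in q),2,(0,0,255),-1)
    o.append(c)
cv2.imwrite("pics/g2.png",np.hstack(o))
E
```

```text
[ 562.88966777 -323.74921356  143.33709179] [-0.    -0.008 -0.005 -0.001 -0.003  0.001] 2.7
diff 6.308441558441558
```

View pics/g2.png

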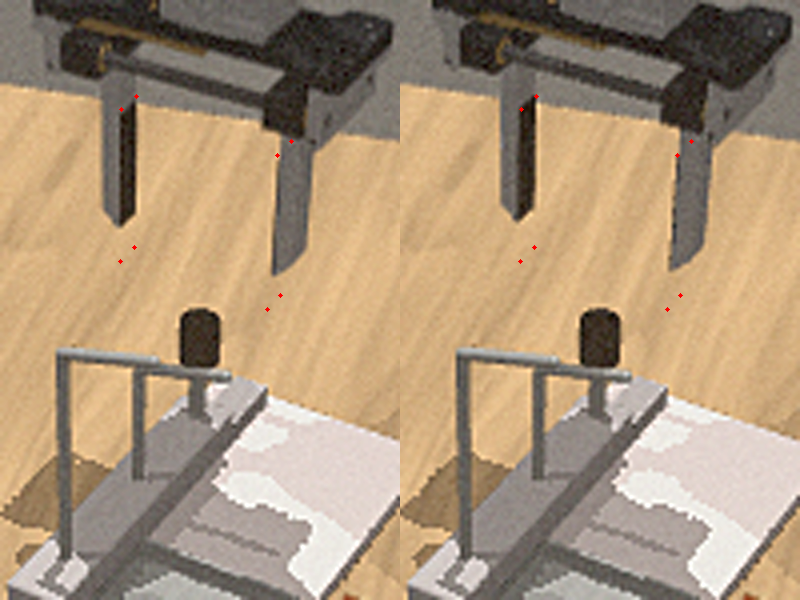

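The gap holds after settling: the tips sit about 9 px, roughly 22–25 mm, above the projection. I'll go down cautiously to a height that suits either reading and then compare it with the knob.

```bash
python3 -m creep '[{"claw":1,"dx":0,"dy":0,"dz":3,"ax":0,"ay":0,"az":0},{"claw":1,"dx":0,"dy":0,"dz":5,"ax":0,"ay":0,"az":0},{"claw":1,"dx":0,"dy":0,"dz":6,"ax":0,"ay":0,"az":0},{"claw":1,"dx":0,"dy":0,"dz":6.6,"ax":0,"ay":0,"az":0},{"claw":1,"dx":0,"dy":0,"dz":6.6,"ax":0,"ay":0,"az":0}]' 15; python3 -m creep '[{"claw":0.2,"dx":0,"dy":0,"dz":0,"ax":0,"ay":0,"az":0},{"claw":0.2,"dx":0,"dy":0,"dz":0,"ax":0,"ay":0,"az":0},{"claw":0.2,"dx":0,"dy":0,"dz":0,"ax":0,"ay":0,"az":0},{"claw":0.2,"dx":0,"dy":0,"dz":0,"ax":0,"ay":0,"az":0},{"claw":0.2,"dx":0,"dy":0,"dz":0,"ax":0,"ay":0,"az":0}]' 15; python3 - <<'E'
from h import *
rel([561,-326,75],-13.8)
s=robot.sense();R=Rn.from_quat(s["tool_rot"]);p=s["ee_pos"];n="side"
im=eyes.grab_frame(n)[:,:,::-1].copy();cv2.imwrite("pics/side3.png",im)
x0,y0=286,60;c=cv2.convertScaleAbs(cv2.resize(im[y0:y0+150,x0:x0+120],None,fx=4,fy=4,interpolation=2),alpha=1.5)
q=(proj(n,p)-[x0,y0])*4;cv2.circle(c,tuple(int(v) for v in q),2,(0,0,255),-1)
cv2.imwrite("pics/g3.png",c)
E
```

```text
time_s: 3.25
ee_pos: [562.0, -323.1, 75.2]
tool_rot: [0.786, 0.619, 0.0, 0.0]
ft_force: [-0.6, 0.9, 0.1]
width: 1.002
gripper_force: 0.0
time_s: 3.75
ee_pos: [561.8, -323.0, 74.9]
tool_rot: [0.786, 0.619, 0.0, 0.0]
ft_force: [-0.5, -0.5, -0.2]
width: 0.612
gripper_force: 0.0
d [-0.31 -0.01 -0.01] a [0.    0.    0.004] at [ 561.8 -323.    74.9] F [-0.5 -0.5 -0.2] w 0.612 t 3.75 j [-0.7   0.34  1.63 -0.    1.17 -0.46]
```

View pics/g3.png

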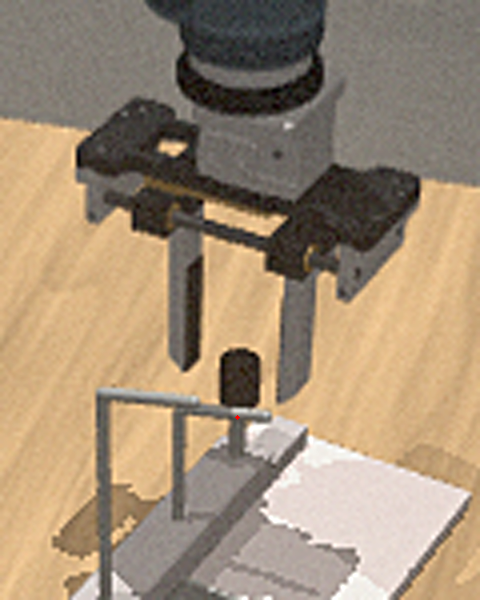

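The tips, (182,370) and (278,402), appear level with the middle of the knob (240,350–405). Closing will show whether the knob is really between the pads.

```bash
python3 -m creep '[{"claw":0.15,"dx":0,"dy":0,"dz":0,"ax":0,"ay":0,"az":0},{"claw":0.15,"dx":0,"dy":0,"dz":0,"ax":0,"ay":0,"az":0},{"claw":0.15,"dx":0,"dy":0,"dz":0,"ax":0,"ay":0,"az":0},{"claw":0.15,"dx":0,"dy":0,"dz":0,"ax":0,"ay":0,"az":0},{"claw":0.15,"dx":0,"dy":0,"dz":0,"ax":0,"ay":0,"az":0}]' 15; python3 - <<'E'
from h import *
rel([561,-326,75],-13.8)
s=robot.sense();print(s["gripper_force"])
E
```

```text
time_s: 4.3
ee_pos: [562.3, -323.1, 74.7]
tool_rot: [0.786, 0.619, 0.0, 0.001]
ft_force: [3.3, -0.5, -1.8]
width: 0.249
gripper_force: 15.0
d [-0.31 -0.06 -0.03] a [0.002 0.    0.004] at [ 562.3 -323.1   74.7] F [ 3.3 -0.5 -1.8] w 0.249 t 4.3 j [-0.7   0.34  1.63  0.    1.16 -0.46]
15.00030130147934
```

```bash
python3 -m creep '[{"claw":0.15,"dx":1,"dy":0,"dz":0,"ax":0,"ay":0,"az":0},{"claw":0.15,"dx":2.5,"dy":0,"dz":0,"ax":0,"ay":0,"az":0},{"claw":0.15,"dx":4,"dy":0,"dz":0,"ax":0,"ay":0,"az":0},{"claw":0.15,"dx":5.2,"dy":0,"dz":0,"ax":0,"ay":0,"az":0},{"claw":0.15,"dx":6.0,"dy":0,"dz":0,"ax":0,"ay":0,"az":0}]' 25;python3 -m creep '[{"claw":0.15,"dx":0.3,"dy":0,"dz":0,"ax":0,"ay":0,"az":0},{"claw":0.15,"dx":0.5,"dy":0,"dz":0,"ax":0,"ay":0,"az":0},{"claw":0.15,"dx":0.7,"dy":0,"dz":0,"ax":0,"ay":0,"az":0},{"claw":0.15,"dx":0.8,"dy":0,"dz":0,"ax":0,"ay":0,"az":0},{"claw":0.15,"dx":0.8,"dy":0,"dz":0,"ax":0,"ay":0,"az":0}]' 25
```

```text
time_s: 4.8
ee_pos: [576.9, -265.2, 74.7]
tool_rot: [0.786, 0.619, 0.0, 0.002]
ft_force: [5.2, -5.6, -4.9]
width: 0.244
gripper_force: 25.0
time_s: 5.3
ee_pos: [578.7, -257.8, 74.7]
tool_rot: [0.786, 0.619, 0.0, 0.002]
ft_force: [5.6, -3.2, -4.3]
width: 0.245
gripper_force: 25.0
```

```bash
python3 -m creep '[{"claw":0.15,"dx":0.2,"dy":0,"dz":0,"ax":0,"ay":0,"az":0},{"claw":0.15,"dx":0.4,"dy":0,"dz":0,"ax":0,"ay":0,"az":0},{"claw":0.15,"dx":0.5,"dy":0,"dz":0,"ax":0,"ay":0,"az":0}]' 25;python3 -m creep '[{"claw":0.15,"dx":0.2,"dy":0,"dz":0,"ax":0,"ay":0,"az":0},{"claw":0.15,"dx":0.4,"dy":0,"dz":0,"ax":0,"ay":0,"az":0},{"claw":0.15,"dx":0.4,"dy":0,"dz":0,"ax":0,"ay":0,"az":0}]' 25
```

```text
time_s: 5.6
ee_pos: [578.8, -257.7, 74.8]
tool_rot: [0.786, 0.619, -0.003, 0.005]
ft_force: [1.6, -19.1, -8.7]
width: 0.247
gripper_force: 25.0
time_s: 5.9
ee_pos: [578.8, -257.8, 74.8]
tool_rot: [0.786, 0.619, -0.006, 0.007]
ft_force: [-1.0, -28.6, -11.9]
width: 0.246
gripper_force: 25.0
```

The force rises with no further movement after 67 mm of travel, so the carriage is at the stop. I'll ease off partly while still pressing forward, then open and lift.

```bash
python3 -m creep '[{"claw":0.15,"dx":-0.5,"dy":0,"dz":0,"ax":0,"ay":0,"az":0},{"claw":0.5,"dx":-0.5,"dy":0,"dz":0,"ax":0,"ay":0,"az":0},{"claw":0.7,"dx":-0.5,"dy":0,"dz":0,"ax":0,"ay":0,"az":0},{"claw":0.7,"dx":-0.5,"dy":0,"dz":0,"ax":0,"ay":0,"az":0},{"claw":0.7,"dx":-0.5,"dy":0,"dz":0,"ax":0,"ay":0,"az":0}]' 25;python3 -m creep '[{"claw":0.7,"dx":-0.5,"dy":0,"dz":-5,"ax":0,"ay":0,"az":0},{"claw":0.7,"dx":-0.5,"dy":0,"dz":-10,"ax":0,"ay":0,"az":0},{"claw":0.5,"dx":-0.5,"dy":0,"dz":-15,"ax":0,"ay":0,"az":0},{"claw":0.1,"dx":-0.5,"dy":0,"dz":-19,"ax":0,"ay":0,"az":0},{"claw":0,"dx":-0.5,"dy":0,"dz":-19,"ax":0,"ay":0,"az":0}]' 25; python3 -c "
from h import *
rel([480,50,260],-5)"
```

```text
time_s: 6.4
ee_pos: [578.6, -252.3, 74.7]
tool_rot: [0.786, 0.619, -0.0, -0.0]
ft_force: [0.0, 0.2, -0.5]
width: 0.551
gripper_force: 0.0
time_s: 6.9
ee_pos: [580.4, -259.2, 273.3]
tool_rot: [0.785, 0.619, 0.002, 0.006]
ft_force: [0.4, -0.6, -0.4]
width: 0.481
gripper_force: 0.0
d [ 27.71 -17.01   0.98] a [ 0.012  0.006 -0.149] at [ 580.4 -259.2  273.3] F [ 0.4 -0.6 -0.4] w 0.481 t 6.9 j [-0.6   0.14  1.5   0.    1.49 -0.36]
```

Next I'll move over free bench near (480, 30) and touch down gently with closed fingers, to calibrate the tip height.

```bash
python3 -m creep '[{"claw":0,"dx":27.7,"dy":-17,"dz":0,"ax":0,"ay":0,"az":-0.15},{"claw":0,"dx":27.7,"dy":-17,"dz":0,"ax":0,"ay":0,"az":-0.15},{"claw":0,"dx":27.7,"dy":-17,"dz":0,"ax":0,"ay":0,"az":-0.15},{"claw":0,"dx":27.7,"dy":-17,"dz":1,"ax":0,"ay":0,"az":-0.15},{"claw":0,"dx":27.7,"dy":-17,"dz":1,"ax":0,"ay":0,"az":-0.15}]' 25;python3 -m creep '[{"claw":0,"dx":6,"dy":-4,"dz":5,"ax":0,"ay":0,"az":0},{"claw":0,"dx":6,"dy":-4,"dz":10,"ax":0,"ay":0,"az":0},{"claw":0,"dx":6,"dy":-4,"dz":15,"ax":0,"ay":0,"az":0},{"claw":0,"dx":6,"dy":-4,"dz":18,"ax":0,"ay":0,"az":0},{"claw":0,"dx":6,"dy":-4,"dz":20,"ax":0,"ay":0,"az":0}]' 25
```

```text
time_s: 7.4
ee_pos: [498.9, -18.0, 257.9]
tool_rot: [0.737, 0.676, -0.0, -0.001]
ft_force: [0.4, 0.9, 0.1]
width: 0.057
gripper_force: 0.0
time_s: 7.9
ee_pos: [461.3, 44.6, 54.0]
tool_rot: [0.737, 0.676, -0.002, -0.003]
ft_force: [0.2, 0.7, 1.2]
width: 0.004
gripper_force: 0.0
```

```bash
python3 - <<'E'
from h import *
rel([480,50,20],-5)
s=robot.sense();R=Rn.from_quat(s["tool_rot"]);p=s["ee_pos"];n="side"
im=eyes.grab_frame(n)[:,:,::-1].copy();cv2.imwrite("pics/side4.png",im)
im2=eyes.grab_frame("top")[:,:,::-1].copy();cv2.imwrite("pics/top4.png",im2)
o=[]
for n,im in(("side",im),("top",im2)):
    c=proj(n,p);x0,y0=int(c[0])-50,int(c[1])-75;print(n,x0,y0,c)
    c=cv2.convertScaleAbs(cv2.resize(im[y0:y0+150,x0:x0+100],None,fx=4,fy=4,interpolation=2),alpha=1.5)
    q=(proj(n,p)-[x0,y0])*4;cv2.circle(c,tuple(int(v) for v in q),2,(0,0,255),-1);o.append(c)
cv2.imwrite("pics/g4.png",np.hstack(o))
E
```

```text
d [0.7  1.84 3.38] a [-0.008 -0.     0.002] at [461.3  44.6  54. ] F [0.2 0.7 1.2] w 0.004 t 7.9 j [-0.15 -0.04  2.11 -0.    1.08 -0.06]
side 296 221 [346.42248527 296.27177142]
top 248 200 [298.33677982 275.73717107]
```

View pics/g4.png

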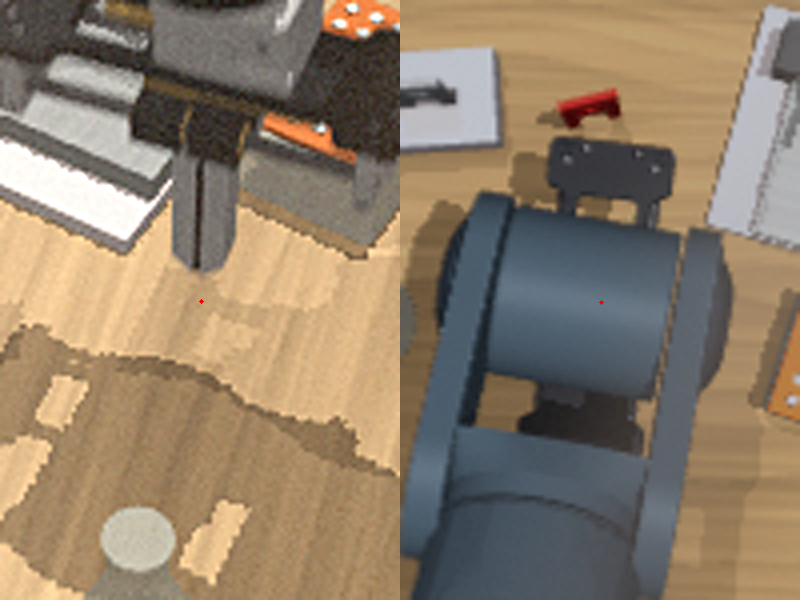

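The tips are at (200,272) against a predicted TCP of (201,301), so they're high here too. Now I'll touch the bench in small steps.

```bash
python3 -m creep '[{"claw":0,"dx":0,"dy":0,"dz":2,"ax":0,"ay":0,"az":0},{"claw":0,"dx":0,"dy":0,"dz":3.5,"ax":0,"ay":0,"az":0},{"claw":0,"dx":0,"dy":0,"dz":4.3,"ax":0,"ay":0,"az":0},{"claw":0,"dx":0,"dy":0,"dz":4.6,"ax":0,"ay":0,"az":0},{"claw":0,"dx":0,"dy":0,"dz":4.6,"ax":0,"ay":0,"az":0}]';python3 -m creep '[{"claw":0,"dx":0,"dy":0,"dz":0.3,"ax":0,"ay":0,"az":0},{"claw":0,"dx":0,"dy":0,"dz":0.5,"ax":0,"ay":0,"az":0},{"claw":0,"dx":0,"dy":0,"dz":0.5,"ax":0,"ay":0,"az":0}]'
```

```text
time_s: 8.5
ee_pos: [466.3, 43.1, 13.7]
tool_rot: [0.737, 0.676, 0.0, 0.0]
ft_force: [-0.7, 0.4, 0.5]
width: 0.003
gripper_force: 0.0
time_s: 8.8
ee_pos: [465.8, 43.1, 8.1]
tool_rot: [0.737, 0.676, 0.0, 0.0]
ft_force: [-0.8, 0.1, 0.4]
width: 0.002
gripper_force: 0.0
```

```bash
python3 -m creep '[{"claw":0,"dx":0,"dy":0,"dz":0.3,"ax":0,"ay":0,"az":0},{"claw":0,"dx":0,"dy":0,"dz":0.6,"ax":0,"ay":0,"az":0},{"claw":0,"dx":0,"dy":0,"dz":0.8,"ax":0,"ay":0,"az":0},{"claw":0,"dx":0,"dy":0,"dz":1.0,"ax":0,"ay":0,"az":0}]';python3 - <<'E'
from h import *
s=robot.sense();p=s["ee_pos"];n="side"
im=eyes.grab_frame(n)[:,:,::-1].copy();cv2.imwrite("pics/side5.png",im)
c=proj(n,p);x0,y0=int(c[0])-50,int(c[1])-75;print(p,s["ft_force"],x0,y0,c)
c=cv2.convertScaleAbs(cv2.resize(im[y0:y0+120,x0:x0+100],None,fx=4,fy=4,interpolation=2),alpha=1.5)
q=(proj(n,p)-[x0,y0])*4;cv2.circle(c,tuple(int(v) for v in q),2,(0,0,255),-1)
cv2.imwrite("pics/g5.png",c)
E
```

```text
time_s: 9.2
ee_pos: [465.7, 43.1, -2.3]
tool_rot: [0.737, 0.676, -0.0, -0.0]
ft_force: [0.2, 0.3, 0.4]
width: 0.003
gripper_force: 0.0
[465.65801926  43.13762391  -2.26022001] [0.22646898 0.28263136 0.41357536] 293 238 [343.53039415 313.54664333]
```

No contact at a reported z of −2.3, so the fingers do end higher than the reported TCP. I'll keep going down in small steps.

```bash
python3 -m creep '[{"claw":0,"dx":0,"dy":0,"dz":0.3,"ax":0,"ay":0,"az":0},{"claw":0,"dx":0,"dy":0,"dz":0.6,"ax":0,"ay":0,"az":0},{"claw":0,"dx":0,"dy":0,"dz":0.9,"ax":0,"ay":0,"az":0},{"claw":0,"dx":0,"dy":0,"dz":1.1,"ax":0,"ay":0,"az":0}]';python3 -m creep '[{"claw":0,"dx":0,"dy":0,"dz":0.2,"ax":0,"ay":0,"az":0},{"claw":0,"dx":0,"dy":0,"dz":0.4,"ax":0,"ay":0,"az":0}]';python3 -m creep '[{"claw":0,"dx":0,"dy":0,"dz":0.2,"ax":0,"ay":0,"az":0},{"claw":0,"dx":0,"dy":0,"dz":0.4,"ax":0,"ay":0,"az":0}]'
```

```text
time_s: 9.65
ee_pos: [465.6, 43.2, -13.4]
tool_rot: [0.737, 0.676, -0.0, -0.0]
ft_force: [0.4, 0.3, 0.3]
width: 0.003
gripper_force: 0.0
time_s: 9.85
ee_pos: [465.8, 43.1, -17.1]
tool_rot: [0.737, 0.676, -0.0, 0.0]
ft_force: [0.2, -0.5, -0.8]
width: 0.002
gripper_force: 0.0
time_s: 10.05
ee_pos: [465.8, 43.1, -21.1]
tool_rot: [0.737, 0.676, 0.0, 0.0]
ft_force: [0.4, 0.7, -0.7]
width: 0.005
gripper_force: 0.0
```

```bash
python3 -m creep '[{"claw":0,"dx":0,"dy":0,"dz":0.2,"ax":0,"ay":0,"az":0},{"claw":0,"dx":0,"dy":0,"dz":0.3,"ax":0,"ay":0,"az":0}]';python3 -m creep '[{"claw":0,"dx":0,"dy":0,"dz":0.2,"ax":0,"ay":0,"az":0},{"claw":0,"dx":0,"dy":0,"dz":0.3,"ax":0,"ay":0,"az":0}]'; python3 - <<'E'
from h import *
s=robot.sense();p=s["ee_pos"];n="side"
im=eyes.grab_frame(n)[:,:,::-1].copy();cv2.imwrite("pics/side5.png",im)
c=proj(n,p+[0,0,22]);x0,y0=int(c[0])-50,int(c[1])-75;print(p,s["ft_force"],x0,y0)
c=cv2.convertScaleAbs(cv2.resize(im[y0:y0+100,x0:x0+100],None,fx=4,fy=4,interpolation=2),alpha=1.5)
for dz in(0,22):
    q=(proj(n,p+[0,0,dz])-[x0,y0])*4;cv2.circle(c,tuple(int(v) for v in q),2,(0,0,255),-1)
cv2.imwrite("pics/g5.png",c)
E
```

```text
time_s: 10.25
ee_pos: [465.6, 43.2, -24.2]
tool_rot: [0.737, 0.676, -0.0, -0.0]
ft_force: [-0.9, 0.3, 0.0]
width: 0.008
gripper_force: 0.0
time_s: 10.45
ee_pos: [465.7, 43.1, -27.2]
tool_rot: [0.737, 0.676, -0.0, -0.0]
ft_force: [-0.5, -0.1, 0.9]
width: 0.004
gripper_force: 0.0
[465.69346181  43.14724107 -27.15806107] [-0.54911173 -0.07103068  0.880338  ] 293 239
```

View pics/g5.png

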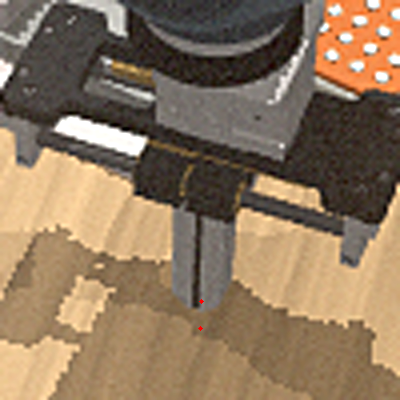

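The tip bottom at (203,308) sits close to the reported TCP plus 22 mm, (201,301). I'll step down until contact.

```bash
python3 -m creep '[{"claw":0,"dx":0,"dy":0,"dz":0.2,"ax":0,"ay":0,"az":0},{"claw":0,"dx":0,"dy":0,"dz":0.2,"ax":0,"ay":0,"az":0}]';python3 -m creep '[{"claw":0,"dx":0,"dy":0,"dz":0.2,"ax":0,"ay":0,"az":0},{"claw":0,"dx":0,"dy":0,"dz":0.2,"ax":0,"ay":0,"az":0}]';python3 -m creep '[{"claw":0,"dx":0,"dy":0,"dz":0.2,"ax":0,"ay":0,"az":0},{"claw":0,"dx":0,"dy":0,"dz":0.2,"ax":0,"ay":0,"az":0}]'
```

```text
time_s: 10.7
ee_pos: [465.9, 43.1, -29.0]
tool_rot: [0.737, 0.676, 0.0, 0.0]
ft_force: [0.5, -0.4, 0.7]
width: 0.003
gripper_force: 0.0
time_s: 10.9
ee_pos: [465.9, 43.1, -29.2]
tool_rot: [0.737, 0.676, -0.001, -0.001]
ft_force: [-8.1, 0.9, 19.0]
width: 0.006
gripper_force: 9.7
time_s: 11.1
ee_pos: [466.0, 43.1, -29.3]
tool_rot: [0.737, 0.676, -0.001, -0.001]
ft_force: [-16.2, 0.9, 39.8]
width: 0.001
gripper_force: 19.4
```

Contact is at a reported z of −29.2, so the true tip height is the reported z plus 29 mm. I'll retract and plan the spatula grasp.

```bash
python3 -m creep '[{"claw":0.3,"dx":0,"dy":0,"dz":-5,"ax":0,"ay":0,"az":0},{"claw":0.4,"dx":-1,"dy":0,"dz":-10,"ax":0,"ay":0,"az":0},{"claw":0.4,"dx":-2,"dy":0,"dz":-15,"ax":0,"ay":0,"az":0},{"claw":0.4,"dx":-2,"dy":0,"dz":-20,"ax":0,"ay":0,"az":0},{"claw":0.4,"dx":-2,"dy":0,"dz":-25,"ax":0,"ay":0,"az":0}]' 30; python3 - <<'E'
from h import *
print(plane("side",(343.75,316),2), "tip near edge vs y 43.1(+8)")
rel([460,200,230],4.8);rel([574.5,311.2,200],4.8)
E
```

```text
time_s: 11.6
ee_pos: [463.5, 23.1, 217.1]
tool_rot: [0.737, 0.675, 0.0, 0.0]
ft_force: [1.4, -0.1, 0.1]
width: 0.383
gripper_force: 0.0
[463.00547757  51.8863991    2.        ] tip near edge vs y 43.1(+8)
d [17.6  -1.9  -1.29] a [ 0.     0.    -0.171] at [463.5  23.1 217.1] F [ 1.4 -0.1  0.1] w 0.383 t 11.6 j [-0.2  -0.24  1.97 -0.    1.41 -0.11]
d [29.67  8.54  1.71] a [ 0.     0.    -0.171] at [463.5  23.1 217.1] F [ 1.4 -0.1  0.1] w 0.383 t 11.6 j [-0.2  -0.24  1.97 -0.    1.41 -0.11]
```

```bash
python3 -m creep '[{"claw":0.4,"dx":29.9,"dy":8.5,"dz":1.7,"ax":0,"ay":0,"az":-0.17},{"claw":0.4,"dx":29.9,"dy":8.5,"dz":1.7,"ax":0,"ay":0,"az":-0.17},{"claw":0.4,"dx":29.9,"dy":8.5,"dz":1.7,"ax":0,"ay":0,"az":-0.17},{"claw":0.4,"dx":29.9,"dy":8.5,"dz":1.7,"ax":0,"ay":0,"az":-0.17},{"claw":0.4,"dx":29.9,"dy":8.5,"dz":1.7,"ax":0,"ay":0,"az":-0.17}]';python3 -c "
from h import *
rel([574.7,313,200],4.8)"
```

```text
time_s: 12.1
ee_pos: [553.2, 258.6, 201.1]
tool_rot: [0.677, 0.736, -0.0, 0.0]
ft_force: [0.9, -0.0, 0.1]
width: 0.398
gripper_force: 0.0
d [5.25 2.6  0.11] a [-0.     0.    -0.001] at [553.2 258.6 201.1] F [ 0.9 -0.   0.1] w 0.398 t 12.1 j [ 0.25  0.13  1.64 -0.    1.37  0.17]
```

```bash
python3 -m creep '[{"claw":0.4,"dx":5.2,"dy":2.6,"dz":0.1,"ax":0,"ay":0,"az":0},{"claw":0.4,"dx":5.2,"dy":2.6,"dz":0.1,"ax":0,"ay":0,"az":0},{"claw":0.4,"dx":5.2,"dy":2.6,"dz":0.1,"ax":0,"ay":0,"az":0},{"claw":0.4,"dx":5.2,"dy":2.6,"dz":0.1,"ax":0,"ay":0,"az":0}]';python3 -c "
from h import *
rel([574.7,313,139],4.8)"
```

```text
time_s: 12.5
ee_pos: [574.2, 309.5, 200.2]
tool_rot: [0.677, 0.736, -0.0, 0.0]
ft_force: [0.6, -0.4, 0.3]
width: 0.4
gripper_force: 0.0
d [0.35 0.08 6.12] a [-0.001  0.001 -0.001] at [574.2 309.5 200.2] F [ 0.6 -0.4  0.3] w 0.4 t 12.5 j [ 0.32  0.23  1.53 -0.    1.38  0.24]
```

```bash
python3 -m creep '[{"claw":0.4,"dx":0.1,"dy":0,"dz":2,"ax":0,"ay":0,"az":0},{"claw":0.4,"dx":0.1,"dy":0,"dz":4,"ax":0,"ay":0,"az":0},{"claw":0.4,"dx":0.1,"dy":0,"dz":5.5,"ax":0,"ay":0,"az":0},{"claw":0.4,"dx":0.1,"dy":0,"dz":6,"ax":0,"ay":0,"az":0},{"claw":0.4,"dx":0.1,"dy":0,"dz":6,"ax":0,"ay":0,"az":0}]';python3 -c "
from h import *
rel([574.7,313,139],4.8)"
```

```text
time_s: 13.0
ee_pos: [574.0, 310.5, 139.9]
tool_rot: [0.678, 0.735, -0.001, -0.0]
ft_force: [0.0, 0.5, -0.3]
width: 0.398
gripper_force: 0.0
d [0.24 0.09 0.09] a [-0.001  0.    -0.002] at [574.  310.5 139.9] F [ 0.   0.5 -0.3] w 0.398 t 13.0 j [ 0.32  0.28  1.58 -0.    1.28  0.24]
```

Fine-tune by 2.5 mm, then close.

```bash
python3 -m creep '[{"claw":0.4,"dx":0.25,"dy":0.05,"dz":0.1,"ax":0,"ay":0,"az":0},{"claw":0.02,"dx":0.25,"dy":0.05,"dz":0.1,"ax":0,"ay":0,"az":0},{"claw":0.02,"dx":0.25,"dy":0.05,"dz":0.1,"ax":0,"ay":0,"az":0},{"claw":0.02,"dx":0.25,"dy":0.05,"dz":0.1,"ax":0,"ay":0,"az":0},{"claw":0.02,"dx":0.25,"dy":0.05,"dz":0.1,"ax":0,"ay":0,"az":0}]' 30;python3 -m creep '[{"claw":0.02,"dx":0,"dy":0,"dz":0,"ax":0,"ay":0,"az":0},{"claw":0.02,"dx":0,"dy":0,"dz":0,"ax":0,"ay":0,"az":0},{"claw":0.02,"dx":0,"dy":0,"dz":0,"ax":0,"ay":0,"az":0}]' 30
```

```text
time_s: 13.5
ee_pos: [574.8, 314.1, 139.7]
tool_rot: [0.677, 0.736, 0.0, 0.0]
ft_force: [-0.4, 0.2, 0.8]
width: 0.096
gripper_force: 0.0
time_s: 13.8
ee_pos: [574.8, 314.0, 139.6]
tool_rot: [0.677, 0.736, 0.0, 0.0]
ft_force: [0.7, 0.3, 0.7]
width: 0.051
gripper_force: 30.0
```

The grip holds at 4.8 mm, which matches the spatula. Lift it clear.

```bash
python3 -m creep '[{"claw":0.02,"dx":0,"dy":0,"dz":-2,"ax":0,"ay":0,"az":0},{"claw":0.02,"dx":0,"dy":0,"dz":-5,"ax":0,"ay":0,"az":0},{"claw":0.02,"dx":0,"dy":0,"dz":-9,"ax":0,"ay":0,"az":0},{"claw":0.02,"dx":0,"dy":0,"dz":-13,"ax":0,"ay":0,"az":0},{"claw":0.02,"dx":0,"dy":0,"dz":-15,"ax":0,"ay":0,"az":0}]' 30;python3 -c "
from h import *
rel([527,-90,290],-13.8)"
```

```text
time_s: 14.3
ee_pos: [575.6, 314.4, 293.4]
tool_rot: [0.677, 0.736, 0.002, 0.001]
ft_force: [0.8, 0.2, -2.5]
width: 0.052
gripper_force: 30.0
d [-39.89  -8.2    0.26] a [ 0.004 -0.002  0.324] at [575.6 314.4 293.4] F [ 0.8  0.2 -2.5] w 0.052 t 14.3 j [0.33 0.19 1.41 0.   1.54 0.24]
```

```bash
python3 -m creep '[{"claw":0.02,"dx":-3,"dy":-0.6,"dz":0,"ax":0,"ay":0,"az":0.05},{"claw":0.02,"dx":-7,"dy":-1.4,"dz":0,"ax":0,"ay":0,"az":0.1},{"claw":0.02,"dx":-11,"dy":-2.2,"dz":0,"ax":0,"ay":0,"az":0.15},{"claw":0.02,"dx":-15,"dy":-3,"dz":0,"ax":0,"ay":0,"az":0.2},{"claw":0.02,"dx":-19,"dy":-4,"dz":0,"ax":0,"ay":0,"az":0.25}]' 30;python3 -c "
from h import *
rel([527,-90,290],-13.8)"
```

```text
time_s: 14.8
ee_pos: [549.8, 119.9, 288.6]
tool_rot: [0.764, 0.645, -0.001, -0.0]
ft_force: [-0.0, 0.3, -1.3]
width: 0.05
gripper_force: 30.0
d [-21.07   1.28  -0.14] a [-0.001  0.     0.072] at [549.8 119.9 288.6] F [-0.   0.3 -1.3] w 0.05 t 14.8 j [ 0.01 -0.03  1.65 -0.    1.52  0.18]
```

```bash
python3 -m creep '[{"claw":0.02,"dx":-4,"dy":0,"dz":0,"ax":0,"ay":0,"az":0.04},{"claw":0.02,"dx":-8,"dy":0,"dz":0,"ax":0,"ay":0,"az":0.07},{"claw":0.02,"dx":-12,"dy":0,"dz":0,"ax":0,"ay":0,"az":0.07},{"claw":0.02,"dx":-16,"dy":0,"dz":0,"ax":0,"ay":0,"az":0.07},{"claw":0.02,"dx":-18,"dy":0,"dz":0,"ax":0,"ay":0,"az":0.07}]' 30;python3 -c "
from h import *
rel([527,-90,290],-13.8)"
```

```text
time_s: 15.3
ee_pos: [519.6, -58.7, 288.7]
tool_rot: [0.787, 0.618, -0.001, -0.0]
ft_force: [0.4, 0.4, -1.7]
width: 0.054
gripper_force: 30.0
d [-2.87  1.46 -0.13] a [-0.001  0.001  0.001] at [519.6 -58.7 288.7] F [ 0.4  0.4 -1.7] w 0.054 t 15.3 j [-0.33 -0.13  1.75 -0.    1.53 -0.09]
```

```bash
python3 -m creep '[{"claw":0.02,"dx":-2.0,"dy":1,"dz":0,"ax":0,"ay":0,"az":0},{"claw":0.02,"dx":-2.8,"dy":1.4,"dz":2,"ax":0,"ay":0,"az":0},{"claw":0.02,"dx":-2.8,"dy":1.4,"dz":6,"ax":0,"ay":0,"az":0},{"claw":0.02,"dx":-2.8,"dy":1.4,"dz":9,"ax":0,"ay":0,"az":0},{"claw":0.02,"dx":-2.8,"dy":1.4,"dz":9.4,"ax":0,"ay":0,"az":0}]' 30;python3 -m creep '[{"claw":0.02,"dx":0,"dy":0,"dz":0,"ax":0,"ay":0,"az":0},{"claw":0.02,"dx":0,"dy":0,"dz":0,"ax":0,"ay":0,"az":0}]' 30; python3 - <<'E'
from h import *
rel([527.2,-89.7,193],-13.8)
o=[]
for n,x0,y0 in(("side",260,130),("top",340,180)):
    im=eyes.grab_frame(n)[:,:,::-1].copy();cv2.imwrite(f"pics/{n}6.png",im)
    c=cv2.convertScaleAbs(cv2.resize(im[y0:y0+120,x0:x0+80],None,fx=5,fy=5,interpolation=2),alpha=1.5);o.append(c)
cv2.imwrite("pics/g6.png",np.hstack(o))
E
```

```text
time_s: 15.8
ee_pos: [524.3, -85.5, 190.2]
tool_rot: [0.786, 0.618, -0.003, -0.004]
ft_force: [0.0, -0.3, -2.3]
width: 0.053
gripper_force: 30.0
time_s: 16.0
ee_pos: [528.8, -87.0, 197.4]
tool_rot: [0.786, 0.619, 0.001, 0.001]
ft_force: [0.4, -0.0, -0.8]
width: 0.046
gripper_force: 30.0
d [-0.3  -0.09  0.44] a [0.003 0.    0.004] at [528.8 -87.  197.4] F [ 0.4 -0.  -0.8] w 0.046 t 16.0 j [-0.37 -0.04  1.83  0.    1.35 -0.14]
```

View pics/g6.png

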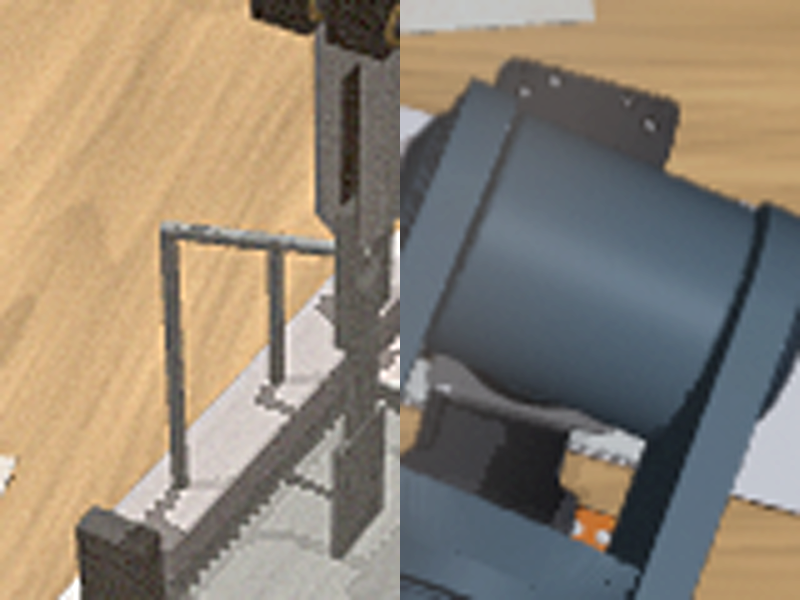

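The side crop shows:
- tall peg bend at (294,176)
- peg running right and passing behind the spatula's eye at about (333.6,181.6)
- peg foot at (296,227)
- carriage front against the stop block

Next I'll compute the offsets.

```bash
python3 - <<'E'
from h import *
np.set_printoptions(precision=1,suppress=True)
ex=np.array([.971,-.238,0]);ey=np.array([.238,.971,0])
print("bend",plane("side",(294,176.4),187),"foot",plane("side",(296,227.4),48))
for z in(200,204,207.8): print("eye",z,plane("side",(333.6,181.6),z))
mid=np.array([587.1,-106,194])
for k in(-27,0,27): print("pred peg",k,proj("side",mid+ex*k+[0,0,-k*.268]))
rel([527.2,-89.7,193],-13.8)
E
```

```text
bend [ 612.8 -110.8  187. ] foot [ 614.  -111.9   48. ]
eye 200 [ 529.8 -101.3  200. ]
eye 204 [528.5 -96.5 204. ]
eye 207.8 [527.3 -91.9 207.8]
pred peg -27 [317.6 178.8]
pred peg 0 [305.6 177.3]
pred peg 27 [294. 176.]
d [-0.3 -0.1  0.5] a [0. 0. 0.] at [528.9 -87.  197.7] F [ 0.5 -0.3 -1.7] w 0.048 t 16.1 j [-0.4 -0.   1.8 -0.   1.4 -0.1]
```

```bash
python3 -m creep '[{"claw":0.02,"dx":-0.3,"dy":0,"dz":0.6,"ax":0,"ay":0,"az":0},{"claw":0.02,"dx":-0.3,"dy":1,"dz":0.6,"ax":0,"ay":0,"az":0},{"claw":0.02,"dx":-0.3,"dy":1.5,"dz":0.6,"ax":0,"ay":0,"az":0},{"claw":0.02,"dx":-0.3,"dy":2,"dz":0.6,"ax":0,"ay":0,"az":0},{"claw":0.02,"dx":-0.3,"dy":2.2,"dz":0.6,"ax":0,"ay":0,"az":0}]' 30;python3 -m creep '[{"claw":0.02,"dx":0,"dy":0,"dz":0,"ax":0,"ay":0,"az":0}]' 30; python3 -c "
from h import *
rel([587,-104.6,183.6],-13.8)"
```

```text
time_s: 16.6
ee_pos: [549.0, -95.0, 189.4]
tool_rot: [0.786, 0.619, 0.0, 0.0]
ft_force: [0.7, 0.9, -2.1]
width: 0.047
gripper_force: 30.0
time_s: 16.7
ee_pos: [548.7, -94.8, 189.4]
tool_rot: [0.786, 0.619, -0.0, -0.0]
ft_force: [-0.2, -1.1, -2.5]
width: 0.05
gripper_force: 30.0
d [-0.05  3.95  0.58] a [-0.    -0.     0.004] at [548.7 -94.8 189.4] F [-0.2 -1.1 -2.5] w 0.05 t 16.7 j [-0.37  0.02  1.79  0.    1.34 -0.14]
```

```bash
python3 -m creep '[{"claw":0.02,"dx":0,"dy":0.6,"dz":-0.1,"ax":0,"ay":0,"az":0},{"claw":0.02,"dx":0,"dy":1.1,"dz":-0.1,"ax":0,"ay":0,"az":0},{"claw":0.02,"dx":0,"dy":1.6,"dz":-0.1,"ax":0,"ay":0,"az":0},{"claw":0.02,"dx":0,"dy":1.9,"dz":0,"ax":0,"ay":0,"az":0}]' 30;python3 -m creep '[{"claw":0.02,"dx":0,"dy":0.5,"dz":0.1,"ax":0,"ay":0,"az":0},{"claw":0.02,"dx":0,"dy":0.8,"dz":0.2,"ax":0,"ay":0,"az":0}]' 30
```

```text
time_s: 17.1
ee_pos: [567.4, -99.4, 189.6]
tool_rot: [0.786, 0.619, 0.0, 0.0]
ft_force: [-0.6, 0.3, -1.2]
width: 0.05
gripper_force: 30.0
time_s: 17.3
ee_pos: [575.0, -101.2, 187.2]
tool_rot: [0.786, 0.619, -0.0, -0.0]
ft_force: [-0.2, 0.2, -1.8]
width: 0.05
gripper_force: 30.0
```

```bash
python3 -m creep '[{"claw":0.02,"dx":-0.05,"dy":0.4,"dz":0.1,"ax":0,"ay":0,"az":0},{"claw":0.02,"dx":-0.05,"dy":0.8,"dz":0.2,"ax":0,"ay":0,"az":0},{"claw":0.02,"dx":-0.05,"dy":1.2,"dz":0.3,"ax":0,"ay":0,"az":0},{"claw":0.02,"dx":-0.05,"dy":1.5,"dz":0.4,"ax":0,"ay":0,"az":0},{"claw":0.02,"dx":-0.05,"dy":1.5,"dz":0.4,"ax":0,"ay":0,"az":0}]' 30;python3 -m creep '[{"claw":0.02,"dx":0,"dy":0,"dz":0.2,"ax":0,"ay":0,"az":0},{"claw":0.02,"dx":0,"dy":0,"dz":0.3,"ax":0,"ay":0,"az":0},{"claw":0.02,"dx":0,"dy":0,"dz":0.3,"ax":0,"ay":0,"az":0}]' 30;  python3 -c "
from h import *
rel([587,-104.6,183.6],-13.8)"
```

```text
time_s: 17.8
ee_pos: [589.3, -105.2, 183.2]
tool_rot: [0.786, 0.619, -0.0, -0.0]
ft_force: [-0.2, -0.7, -2.2]
width: 0.05
gripper_force: 30.0
time_s: 18.1
ee_pos: [588.8, -105.0, 180.1]
tool_rot: [0.786, 0.619, -0.0, -0.0]
ft_force: [-0.1, -0.0, -1.1]
width: 0.048
gripper_force: 30.0
d [-0.01 -0.19 -0.35] a [-0.001 -0.     0.004] at [ 588.8 -105.   180.1] F [-0.1 -0.  -1.1] w 0.048 t 18.1 j [-0.37  0.12  1.69  0.    1.33 -0.13]
```

Now I'll lower until the peg takes the weight, which confirms that the peg is inside the eye.

```bash
python3 -m creep '[{"claw":0.02,"dx":0,"dy":0,"dz":0.15,"ax":0,"ay":0,"az":0},{"claw":0.02,"dx":0,"dy":0,"dz":0.15,"ax":0,"ay":0,"az":0}]' 30;python3 -m creep '[{"claw":0.02,"dx":0,"dy":0,"dz":0.15,"ax":0,"ay":0,"az":0},{"claw":0.02,"dx":0,"dy":0,"dz":0.15,"ax":0,"ay":0,"az":0}]' 30;python3 -m creep '[{"claw":0.02,"dx":0,"dy":0,"dz":0.15,"ax":0,"ay":0,"az":0},{"claw":0.02,"dx":0,"dy":0,"dz":0.15,"ax":0,"ay":0,"az":0}]' 30
```

```text
time_s: 18.3
ee_pos: [588.9, -105.0, 178.7]
tool_rot: [0.786, 0.619, -0.0, -0.0]
ft_force: [0.3, 0.7, -1.8]
width: 0.051
gripper_force: 30.0
time_s: 18.5
ee_pos: [589.2, -105.2, 177.6]
tool_rot: [0.786, 0.619, 0.0, 0.0]
ft_force: [-0.5, 0.3, -0.6]
width: 0.049
gripper_force: 30.0
time_s: 18.7
ee_pos: [589.4, -105.2, 177.1]
tool_rot: [0.786, 0.619, 0.0, 0.0]
ft_force: [-1.3, -0.1, 4.4]
width: 0.047
gripper_force: 30.0
```

Contact comes at a reported z of 177.2, against 177.6 predicted, so the eye is hung. Open a little and lift off.

```bash
python3 -m creep '[{"claw":0.1,"dx":0,"dy":0,"dz":-0.05,"ax":0,"ay":0,"az":0},{"claw":0.18,"dx":0,"dy":0,"dz":-0.05,"ax":0,"ay":0,"az":0},{"claw":0.18,"dx":0,"dy":0,"dz":-0.05,"ax":0,"ay":0,"az":0},{"claw":0.18,"dx":0,"dy":0,"dz":-0.05,"ax":0,"ay":0,"az":0}]' 30;python3 -m creep '[{"claw":0.18,"dx":0,"dy":0,"dz":-0.5,"ax":0,"ay":0,"az":0},{"claw":0.18,"dx":0,"dy":0,"dz":-1.5,"ax":0,"ay":0,"az":0},{"claw":0.18,"dx":0,"dy":0,"dz":-3,"ax":0,"ay":0,"az":0},{"claw":0.18,"dx":0,"dy":0,"dz":-6,"ax":0,"ay":0,"az":0},{"claw":0.3,"dx":0,"dy":0,"dz":-10,"ax":0,"ay":0,"az":0}]' 30;  python3 -c "
from h import *
import cv2
rel([560,30,270],0);rel([587.5,163.7,270],4.8)
o=cv2.imread('pics/side6.png');n=eyes.grab_frame('side')[:,:,::-1].copy();cv2.imwrite('pics/side7.png',n)"
```

```text
time_s: 19.1
ee_pos: [589.0, -105.1, 176.1]
tool_rot: [0.786, 0.619, -0.0, -0.0]
ft_force: [0.1, 0.2, -0.2]
width: 0.178
gripper_force: 0.0
time_s: 19.6
ee_pos: [588.3, -104.8, 277.0]
tool_rot: [0.786, 0.619, -0.001, -0.001]
ft_force: [-0.0, 0.3, -1.2]
width: 0.233
gripper_force: 0.0
d [12.44 -5.91  0.72] a [-0.002 -0.001 -0.237] at [ 588.3 -104.8  277. ] F [-0.   0.3 -1.2] w 0.233 t 19.6 j [-0.37  0.06  1.58 -0.    1.5  -0.13]
d [26.08 -6.38  0.73] a [-0.002 -0.001 -0.321] at [ 588.3 -104.8  277. ] F [-0.   0.3 -1.2] w 0.233 t 19.6 j [-0.37  0.06  1.58 -0.    1.5  -0.13]
```

```bash
python3 -m creep '[{"claw":0.4,"dx":26,"dy":-6.4,"dz":1,"ax":0,"ay":0,"az":-0.32},{"claw":0.4,"dx":26,"dy":-6.4,"dz":1,"ax":0,"ay":0,"az":-0.32},{"claw":0.4,"dx":26,"dy":-6.4,"dz":1,"ax":0,"ay":0,"az":-0.32},{"claw":0.4,"dx":26,"dy":-6.4,"dz":1,"ax":0,"ay":0,"az":-0.32},{"claw":0.4,"dx":26,"dy":-6.4,"dz":1,"ax":0,"ay":0,"az":-0.32}]' 30;python3 -m creep '[{"claw":0.4,"dx":1,"dy":0,"dz":2,"ax":0,"ay":0,"az":0},{"claw":0.4,"dx":1,"dy":0,"dz":4,"ax":0,"ay":0,"az":0}]' 30;  python3 -c "
from h import *
rel([587,163.7,150],4.8)"
```

```text
time_s: 20.15
ee_pos: [588.2, 146.7, 268.9]
tool_rot: [0.677, 0.736, 0.001, 0.001]
ft_force: [0.1, 0.2, -0.2]
width: 0.398
gripper_force: 0.0
time_s: 20.35
ee_pos: [587.8, 157.3, 229.0]
tool_rot: [0.676, 0.737, 0.002, 0.001]
ft_force: [-0.0, -0.3, -0.5]
width: 0.399
gripper_force: 0.0
d [ 0.65 -0.06  7.9 ] a [ 0.004 -0.     0.003] at [587.8 157.3 229. ] F [-0.  -0.3 -0.5] w 0.399 t 20.35 j [ 0.08  0.11  1.62  0.    1.41 -0.01]
```

```bash
python3 -m creep '[{"claw":0.4,"dx":0.3,"dy":0,"dz":4,"ax":0,"ay":0,"az":0},{"claw":0.4,"dx":0.3,"dy":0,"dz":7.5,"ax":0,"ay":0,"az":0},{"claw":0.4,"dx":0.3,"dy":0,"dz":7.5,"ax":0,"ay":0,"az":0},{"claw":0.4,"dx":0.3,"dy":0,"dz":7.5,"ax":0,"ay":0,"az":0}]' 30;  python3 -c "
from h import *
rel([587,163.7,82],4.8)"
```

```text
time_s: 20.75
ee_pos: [587.5, 157.7, 153.5]
tool_rot: [0.677, 0.736, 0.0, 0.0]
ft_force: [-0.2, -0.4, 1.3]
width: 0.399
gripper_force: 0.0
d [ 0.6  -0.01  7.15] a [ 0.001 -0.    -0.001] at [587.5 157.7 153.5] F [-0.2 -0.4  1.3] w 0.399 t 20.75 j [ 0.08  0.17  1.69  0.    1.28 -0.01]
```

```bash
python3 -m creep '[{"claw":0.4,"dx":0.6,"dy":0,"dz":0,"ax":0,"ay":0,"az":0},{"claw":0.4,"dx":0.6,"dy":0,"dz":3,"ax":0,"ay":0,"az":0},{"claw":0.4,"dx":0.6,"dy":0,"dz":5.5,"ax":0,"ay":0,"az":0},{"claw":0.4,"dx":0.6,"dy":0,"dz":7.1,"ax":0,"ay":0,"az":0},{"claw":0.4,"dx":0.6,"dy":0,"dz":7.1,"ax":0,"ay":0,"az":0}]' 30;  python3 -c "
from h import *
rel([587,163.7,82],4.8)"
```

```text
time_s: 21.25
ee_pos: [585.7, 163.8, 80.2]
tool_rot: [0.677, 0.736, -0.001, -0.001]
ft_force: [0.6, -0.1, -0.2]
width: 0.403
gripper_force: 0.0
d [-0.02  0.13 -0.18] a [-0.002 -0.    -0.001] at [585.7 163.8  80.2] F [ 0.6 -0.1 -0.2] w 0.403 t 21.25 j [0.09 0.25 1.73 0.   1.16 0.  ]
```

```bash
python3 -m creep '[{"claw":0.1,"dx":0,"dy":0.1,"dz":0,"ax":0,"ay":0,"az":0},{"claw":0.02,"dx":0,"dy":0.1,"dz":0,"ax":0,"ay":0,"az":0},{"claw":0.02,"dx":0,"dy":0.1,"dz":0,"ax":0,"ay":0,"az":0},{"claw":0.02,"dx":0,"dy":0.1,"dz":0,"ax":0,"ay":0,"az":0},{"claw":0.02,"dx":0,"dy":0.1,"dz":0,"ax":0,"ay":0,"az":0}]' 30;python3 -m creep '[{"claw":0.02,"dx":0,"dy":0.1,"dz":0,"ax":0,"ay":0,"az":0},{"claw":0.02,"dx":0,"dy":0.1,"dz":0,"ax":0,"ay":0,"az":0}]' 30
```

```text
time_s: 21.75
ee_pos: [587.9, 163.8, 81.8]
tool_rot: [0.677, 0.736, 0.0, 0.0]
ft_force: [0.3, 0.8, 0.7]
width: 0.05
gripper_force: 30.0
time_s: 21.95
ee_pos: [588.7, 163.9, 81.8]
tool_rot: [0.677, 0.736, 0.0, 0.0]
ft_force: [-1.1, -0.3, 4.5]
width: 0.047
gripper_force: 30.0
```

Gripped at 4.5 mm. Lift, and carry it round in front of the rack.

```bash
python3 -m creep '[{"claw":0.02,"dx":0,"dy":0,"dz":-2,"ax":0,"ay":0,"az":0},{"claw":0.02,"dx":0,"dy":0,"dz":-5,"ax":0,"ay":0,"az":0},{"claw":0.02,"dx":0,"dy":0,"dz":-9,"ax":0,"ay":0,"az":0},{"claw":0.02,"dx":0,"dy":0,"dz":-13,"ax":0,"ay":0,"az":0},{"claw":0.02,"dx":0,"dy":0,"dz":-15,"ax":0,"ay":0,"az":0}]' 30;python3 -c "
from h import *
rel([495,-60,235],-13.8)"
```

```text
time_s: 22.45
ee_pos: [589.8, 164.0, 234.8]
tool_rot: [0.677, 0.736, 0.002, 0.002]
ft_force: [0.6, 0.1, -2.2]
width: 0.052
gripper_force: 30.0
d [-21.53 -11.3   -0.08] a [ 0.005 -0.001  0.324] at [589.8 164.  234.8] F [ 0.6  0.1 -2.2] w 0.052 t 22.45 j [0.09 0.11 1.6  0.   1.42 0.  ]
```

```bash
python3 -m creep '[{"claw":0.02,"dx":-3,"dy":-1.5,"dz":0,"ax":0,"ay":0,"az":0.08},{"claw":0.02,"dx":-7,"dy":-3.5,"dz":0,"ax":0,"ay":0,"az":0.15},{"claw":0.02,"dx":-11,"dy":-6,"dz":0,"ax":0,"ay":0,"az":0.22},{"claw":0.02,"dx":-15,"dy":-8.2,"dz":0,"ax":0,"ay":0,"az":0.29},{"claw":0.02,"dx":-19,"dy":-10.3,"dz":0,"ax":0,"ay":0,"az":0.32}]' 30;python3 -c "
from h import *
rel([507.8,-167.4,235],-13.8)"
```

```text
time_s: 22.95
ee_pos: [500.1, -35.2, 230.3]
tool_rot: [0.786, 0.618, -0.0, -0.0]
ft_force: [0.9, -1.3, -1.9]
width: 0.048
gripper_force: 30.0
d [-12.66   3.87  -0.48] a [-0.001  0.     0.002] at [500.1 -35.2 230.3] F [ 0.9 -1.3 -1.9] w 0.048 t 22.95 j [-0.3  -0.15  1.87 -0.    1.42 -0.06]
```

```bash
python3 -m creep '[{"claw":0.02,"dx":-4,"dy":0.5,"dz":0,"ax":0,"ay":0,"az":0},{"claw":0.02,"dx":-8,"dy":1.5,"dz":0,"ax":0,"ay":0,"az":0},{"claw":0.02,"dx":-11,"dy":3,"dz":0,"ax":0,"ay":0,"az":0},{"claw":0.02,"dx":-12.6,"dy":3.8,"dz":0,"ax":0,"ay":0,"az":0},{"claw":0.02,"dx":-12.6,"dy":3.8,"dz":0,"ax":0,"ay":0,"az":0}]' 30;python3 -c "
from h import *
rel([507.8,-167.4,131],-13.8)"
```

```text
time_s: 23.45
ee_pos: [508.8, -166.9, 230.3]
tool_rot: [0.787, 0.618, -0.0, -0.001]
ft_force: [-0.2, 0.4, -1.4]
width: 0.05
gripper_force: 30.0
d [-0.08 -0.07  9.93] a [-0.001 -0.     0.001] at [ 508.8 -166.9  230.3] F [-0.2  0.4 -1.4] w 0.05 t 23.45 j [-0.53 -0.07  1.79  0.    1.42 -0.29]
```

```bash
python3 -m creep '[{"claw":0.02,"dx":-0.1,"dy":0,"dz":4,"ax":0,"ay":0,"az":0},{"claw":0.02,"dx":-0.1,"dy":0,"dz":7.5,"ax":0,"ay":0,"az":0},{"claw":0.02,"dx":-0.1,"dy":0,"dz":9.5,"ax":0,"ay":0,"az":0},{"claw":0.02,"dx":-0.1,"dy":0,"dz":9.9,"ax":0,"ay":0,"az":0},{"claw":0.02,"dx":-0.1,"dy":0,"dz":9.9,"ax":0,"ay":0,"az":0}]' 30;python3 -m creep '[{"claw":0.02,"dx":0,"dy":0,"dz":0,"ax":0,"ay":0,"az":0}]' 30;python3 -c "
from h import *
rel([568,-182.2,123],-13.8)"
```

```text
time_s: 23.95
ee_pos: [508.5, -165.2, 131.8]
tool_rot: [0.785, 0.619, -0.0, -0.001]
ft_force: [0.5, -0.7, -0.7]
width: 0.05
gripper_force: 30.0
time_s: 24.05
ee_pos: [509.7, -166.3, 133.7]
tool_rot: [0.785, 0.619, 0.001, 0.001]
ft_force: [-0.0, 0.6, -1.1]
width: 0.052
gripper_force: 30.0
d [-0.18  6.04  1.09] a [0.002 0.001 0.005] at [ 509.7 -166.3  133.7] F [-0.   0.6 -1.1] w 0.052 t 24.05 j [-0.53  0.02  1.89  0.    1.23 -0.29]
```

```bash
python3 -m creep '[{"claw":0.02,"dx":-0.2,"dy":0.8,"dz":0.3,"ax":0,"ay":0,"az":0},{"claw":0.02,"dx":-0.2,"dy":1.6,"dz":0.4,"ax":0,"ay":0,"az":0},{"claw":0.02,"dx":-0.2,"dy":2.4,"dz":0.4,"ax":0,"ay":0,"az":0},{"claw":0.02,"dx":-0.2,"dy":3,"dz":0.4,"ax":0,"ay":0,"az":0},{"claw":0.02,"dx":-0.2,"dy":3.6,"dz":0.4,"ax":0,"ay":0,"az":0}]' 30;python3 -m creep '[{"claw":0.02,"dx":0,"dy":0.4,"dz":0.1,"ax":0,"ay":0,"az":0}]' 30;python3 -c "
from h import *
rel([568,-182.2,123],-13.8)"
```

```text
time_s: 24.55
ee_pos: [543.9, -177.1, 128.2]
tool_rot: [0.786, 0.619, 0.0, 0.0]
ft_force: [0.6, -0.5, -1.2]
width: 0.051
gripper_force: 30.0
time_s: 24.65
ee_pos: [547.8, -178.0, 127.2]
tool_rot: [0.786, 0.619, 0.0, 0.0]
ft_force: [0.2, -0.1, -2.3]
width: 0.05
gripper_force: 30.0
d [0.07 2.07 0.42] a [0.    0.    0.004] at [ 547.8 -178.   127.2] F [ 0.2 -0.1 -2.3] w 0.05 t 24.65 j [-0.51  0.12  1.79  0.    1.23 -0.27]
```

```bash
python3 -m creep '[{"claw":0.02,"dx":0.05,"dy":0.6,"dz":0.1,"ax":0,"ay":0,"az":0},{"claw":0.02,"dx":0.05,"dy":1.2,"dz":0.2,"ax":0,"ay":0,"az":0},{"claw":0.02,"dx":0.05,"dy":1.8,"dz":0.4,"ax":0,"ay":0,"az":0},{"claw":0.02,"dx":0.05,"dy":2.3,"dz":0.5,"ax":0,"ay":0,"az":0},{"claw":0.02,"dx":0.05,"dy":2.3,"dz":0.7,"ax":0,"ay":0,"az":0}]' 30;python3 -m creep '[{"claw":0.02,"dx":0,"dy":0,"dz":0.15,"ax":0,"ay":0,"az":0},{"claw":0.02,"dx":0,"dy":0,"dz":0.2,"ax":0,"ay":0,"az":0}]' 30;python3 -m creep '[{"claw":0.02,"dx":0,"dy":0,"dz":0.15,"ax":0,"ay":0,"az":0},{"claw":0.02,"dx":0,"dy":0,"dz":0.15,"ax":0,"ay":0,"az":0}]' 30
```

```text
time_s: 25.15
ee_pos: [570.2, -182.9, 120.1]
tool_rot: [0.786, 0.619, 0.0, 0.0]
ft_force: [-0.1, -0.5, -2.0]
width: 0.053
gripper_force: 30.0
time_s: 25.35
ee_pos: [569.2, -182.5, 117.7]
tool_rot: [0.786, 0.619, -0.0, -0.0]
ft_force: [-0.2, 0.3, -1.8]
width: 0.048
gripper_force: 30.0
time_s: 25.55
ee_pos: [569.5, -182.7, 116.9]
tool_rot: [0.786, 0.619, 0.0, 0.0]
ft_force: [-1.1, 0.7, -0.1]
width: 0.047
gripper_force: 30.0
```

```bash
python3 -m creep '[{"claw":0.02,"dx":0,"dy":0,"dz":0.1,"ax":0,"ay":0,"az":0},{"claw":0.02,"dx":0,"dy":0,"dz":0.15,"ax":0,"ay":0,"az":0}]' 30
```

```text
time_s: 25.75
ee_pos: [569.9, -182.9, 116.4]
tool_rot: [0.786, 0.619, 0.0, 0.0]
ft_force: [-3.2, 1.9, 7.8]
width: 0.049
gripper_force: 30.0
```

The peg bears it at the expected height. Release and retreat.

```bash
python3 -m creep '[{"claw":0.05,"dx":0,"dy":0,"dz":-0.15,"ax":0,"ay":0,"az":0},{"claw":0.12,"dx":0,"dy":0,"dz":-0.15,"ax":0,"ay":0,"az":0},{"claw":0.18,"dx":0,"dy":0,"dz":-0.15,"ax":0,"ay":0,"az":0},{"claw":0.18,"dx":0,"dy":0,"dz":-0.15,"ax":0,"ay":0,"az":0}]' 30;python3 -m creep '[{"claw":0.18,"dx":0,"dy":0,"dz":-0.5,"ax":0,"ay":0,"az":0},{"claw":0.18,"dx":0,"dy":0,"dz":-1.5,"ax":0,"ay":0,"az":0},{"claw":0.18,"dx":0,"dy":0,"dz":-4,"ax":0,"ay":0,"az":0},{"claw":0.18,"dx":0,"dy":0,"dz":-9,"ax":0,"ay":0,"az":0},{"claw":0.3,"dx":0,"dy":0,"dz":-14,"ax":0,"ay":0,"az":0}]' 30;python3 -m creep '[{"claw":0.3,"dx":0,"dy":-5,"dz":-5,"ax":0,"ay":0,"az":0},{"claw":0.3,"dx":-4,"dy":-8,"dz":-5,"ax":0,"ay":0,"az":0},{"claw":0.3,"dx":-8,"dy":-10,"dz":-5,"ax":0,"ay":0,"az":0},{"claw":0.3,"dx":-12,"dy":-12,"dz":-5,"ax":0,"ay":0,"az":0},{"claw":0.3,"dx":-16,"dy":-12,"dz":-5,"ax":0,"ay":0,"az":0}]' 30;python3 -m creep '[{"claw":0.3,"dx":-4,"dy":0,"dz":0,"ax":0,"ay":0,"az":0},{"claw":0.3,"dx":-8,"dy":0,"dz":0,"ax":0,"ay":0,"az":0},{"claw":0.3,"dx":-8,"dy":0,"dz":0,"ax":0,"ay":0,"az":0},{"claw":0.3,"dx":-8,"dy":0,"dz":0,"ax":0,"ay":0,"az":0}]' 30
python3 - <<'E'
from h import *
a=[]
for i in range(2):
    im=eyes.grab_frame("side");a.append(im);cv2.imwrite(f"pics/side8{i}.png",im[:,:,::-1])
cv2.imwrite("pics/top8.png",eyes.grab_frame("top")[:,:,::-1])
print("moving px",(cv2.absdiff(a[0],a[1]).max(axis=2)>40).sum())
# model overlay test: dark pixels vs start image around hung tools, caddy slots, flask, bottle, tipbox
o=cv2.imread("pics/side0.png");n=cv2.imread("pics/side81.png");d=(cv2.absdiff(o,n).max(axis=2)>40)
for k,(x0,y0,x1,y1) in dict(flask=(308,345,352,405),bottle=(178,300,216,358),tipbox=(355,220,416,280),scraper=(235,322,256,382),spSlot=(212,348,240,425),fkSlot=(250,293,268,345),purple=(250,418,290,480)).items(): print(k,d[y0:y1,x0:x1].sum(),(y1-y0)*(x1-x0))
top0=cv2.imread("pics/side6.png");print("stop/carriage front diff",(cv2.absdiff(top0,n).max(axis=2)>40)[165:250,275:300].sum())
ey=np.array([.238,.971,0]);
for nm,m,L,up in(("spat",(589,-105,188),140,35),("fork",(570,-182.6,128),83,35)):
    m=np.array(m,float)
    print(nm,"pred top",proj("side",m+[0,0,up]).round(0),"eye",proj("side",m).round(0),"bottom",proj("side",m-[0,0,L]).round(0))
m=d[100:320,260:420].astype(np.uint8);cnt,lab,st,ce=cv2.connectedComponentsWithStats(m)
print([(s[0]+260,s[1]+100,s[2],s[3],s[4]) for s in st[1:] if s[4]>60])
E
```

```text
time_s: 26.15
ee_pos: [569.5, -182.7, 116.4]
tool_rot: [0.786, 0.619, -0.0, -0.0]
ft_force: [0.4, 0.3, -0.1]
width: 0.179
gripper_force: 0.0
time_s: 26.65
ee_pos: [568.9, -182.4, 258.3]
tool_rot: [0.786, 0.619, -0.0, -0.001]
ft_force: [0.9, -0.6, -0.5]
width: 0.236
gripper_force: 0.0
time_s: 27.15
ee_pos: [413.4, -311.2, 308.8]
tool_rot: [0.786, 0.618, -0.0, 0.002]
ft_force: [1.0, -0.4, 0.1]
width: 0.301
gripper_force: 0.0
time_s: 27.55
ee_pos: [396.3, -388.0, 307.1]
tool_rot: [0.786, 0.618, 0.0, 0.0]
ft_force: [0.8, 1.1, -0.2]
width: 0.298
gripper_force: 0.0
moving px 177
flask 0 2640
bottle 0 2204
tipbox 128 3660
scraper 42 1260
spSlot 602 2156
fkSlot 274 936
purple 0 2480
stop/carriage front diff 27
spat pred top [304. 165.] eye [305. 180.] bottom [306. 232.]
fork pred top [325. 169.] eye [325. 182.] bottom [325. 211.]
[(np.int32(283), np.int32(147), np.int32(71), np.int32(99), np.int32(1773)), (np.int32(365), np.int32(182), np.int32(34), np.int32(37), np.int32(181)), (np.int32(260), np.int32(297), np.int32(4), np.int32(23), np.int32(64))]
```

My 10 views are used, so the final checks are numeric. I'll let things settle for a second, then compare the frames.

```bash
python3 -m creep '[{"claw":0.3,"dx":0,"dy":0,"dz":0,"ax":0,"ay":0,"az":0},{"claw":0.3,"dx":0,"dy":0,"dz":0,"ax":0,"ay":0,"az":0},{"claw":0.3,"dx":0,"dy":0,"dz":0,"ax":0,"ay":0,"az":0},{"claw":0.3,"dx":0,"dy":0,"dz":0,"ax":0,"ay":0,"az":0},{"claw":0.3,"dx":0,"dy":0,"dz":0,"ax":0,"ay":0,"az":0}]'>/dev/null;python3 -m creep '[{"claw":0.3,"dx":0,"dy":0,"dz":0,"ax":0,"ay":0,"az":0},{"claw":0.3,"dx":0,"dy":0,"dz":0,"ax":0,"ay":0,"az":0},{"claw":0.3,"dx":0,"dy":0,"dz":0,"ax":0,"ay":0,"az":0},{"claw":0.3,"dx":0,"dy":0,"dz":0,"ax":0,"ay":0,"az":0},{"claw":0.3,"dx":0,"dy":0,"dz":0,"ax":0,"ay":0,"az":0}]'
python3 - <<'E'
from h import *
a=[cv2.GaussianBlur(eyes.grab_frame("side"),(3,3),0) for i in range(6)]
m=(cv2.absdiff(a[0],a[5]).max(axis=2)>25);print("motion in rack ROI",m[140:260,280:350].sum(),"all",m.sum())
g=cv2.cvtColor(a[5],cv2.COLOR_RGB2GRAY)[152:248:2,284:346:1]
for i,r in enumerate(g): print(152+2*i,"".join("#" if v<70 else "+" if v<95 else "." for v in r))
E
```

```text
time_s: 28.7
ee_pos: [396.5, -387.8, 306.6]
tool_rot: [0.786, 0.619, -0.0, 0.0]
ft_force: [-0.4, -0.5, -0.4]
width: 0.299
gripper_force: 0.0
motion in rack ROI 0 all 0
152 ..............................................................
154 ..............................................................
156 ..............................................................
158 ..............................................................
160 ..............................................................
162 ........................+++..................+##++............
164 ......................+###+.................++######+.........
166 ....................++####+.................+#######+.........
168 ..................++######+...............++#########.........
170 ...............+++########+..............+###########.........
172 ..............+###########+............+#############.........
174 ..............++##########+.........++##############+.........
176 ........+++++++######++.............+###############..........
178 ........+##+..++####+++++++++++....++#####++..++#+.......
[... 1583 characters left out ...]
++++++++++....................
228 ..........+........###########+...+++++++++...................
230 .........+........+#########++..++++.......+++++..............
232 .......+.........+########++..+++.............................
234 +++...++........+#######++....................................
236 ++##++++.....++########+......................................
238 +++++###...++########+........................................
240 #########+++#######++.........................................
242 #########+++#####+......++....................................
244 #########++####+.......+......................................
246 #########++###++....+++.......................................
```

The frames show both tools hanging still with the pegs through their eyes, and the tall rod unmoved with the carriage at the stop.

```bash
python3 -c "
from station import robot
print(robot.sign_off())"
```

```text
the job is handed in; nothing more can be done
None
```

I handed the job in: the carriage is against its stop, the spatula hangs on the tall peg and the fork on the low one, both at rest at about 29 s with the gripper clear; I took my last check as numbers only, because my 10 picture views were used up.

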